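# Torque down the bangle stand with the click wrench

## Task

The bangle stand on the show table is only finger tight: pick up the click wrench, fit its square socket fully down over the stand's square hold-down bolt, and turn it clockwise until the bolt stops and the wrench's handle breaks over with its click. Stop there without over-tightening, so that the boss under the bolt is not wrenched round, then let go and leave the tripped wrench sitting on the bolt. Do not click the wrench before it is on the bolt, and leave the candle holder and the two tins where they are.

Things in the scene. Friction and masses are not known exactly. Their poses are not given: they have to be found in the camera images.
- wrench_grip (a point): Centre of the red grip of the click wrench (270 g, 242 mm long, lying flat), the place to grasp, near its balance point. The grip is a bar 18 mm wide, 16 mm high, 114 mm long; this point is 20 mm above the wrench's underside and 115 mm from the socket axis (grip spans 76 to 190 mm). A knob 24 mm wide, 28 mm high ends the tail. x points along the handle to the tail, z up.
- wrench_socket (a point): Centre of the wrench's square hole, at the underside of its square steel socket (hole 27 mm square, right through; outside 37 mm square; 22 mm high), which sits in the handle's dark round eye (68 mm across). x points from here along the untripped handle, z up; the hole's flats are square to x and y. Fully down on the bolt, this point is at bolt_head.
- click (a joint): Breakaway  the angle of the handle's eye about the socket's axis, 0 straight (sprung; white lines on socket and handle in line), 0.35 tripped. Pulled clockwise against a stopped bolt it gives at 0.7 N m (a 6 N sideways push at mid grip), resists less and less up to 0.2, then snaps on to 0.35 and stays. Past 0.35 it is rigid and all further pull goes into the bolt.
- bolt_head (a point): On the bolt's upright axis, at the foot of its head, 40 mm above the table on a brass washer 37 mm wide. Steel head 24 mm square, 11 mm high plus a 4.5 mm round taper; x, y square to its flats, z up; it turns with the bolt, the wrench fits any of 4 ways. Tightens clockwise from above: light drag (0.1 N m) over an unknown 0.2 to 1.0 rad, then stops dead.
- boss_mark (a point): Red paint dot on the rim of the round aluminium boss (54 mm diameter, top 36 mm above the table) that carries the washer and bolt, 25 mm from the bolt axis. The boss sits in a rubber bush: it gives about 0.03 rad (0.7 mm at the dot) at the wrench's tripping torque, 25 N m per rad.
- stand: The bangle stand, fixed: grey base plate 110 x 210 x 12 mm (x, y, z), origin at the centre of its underside, z up. The bolt axis is at its y = -60 mm. At y = +65 mm a brass post carries a black crossbar along x, 110 mm long, top 152 mm up, with bangles reaching to y = +30 mm: keep wrench and gripper clear of that side.
- pad: Black velvet pad on which the wrench lies, fixed, 250 x 115 x 6 mm (x, y, z), origin at the centre of its underside.
- candle_top (a point): Glass candle holder on a steel plate, 90 x 90 mm, 35 mm high over all, loose; this point is 30 mm up at its centre. To be left alone.
- tin_top (a point): Closed metal tin with a white lid panel, 122 x 77 mm, 60 mm high, loose; this point is at the centre of its top. To be left alone.
- sachets_top (a point): Round open tin of sachets, 68 mm across, 55 mm high with sachets to 68 mm, loose; this point is at the centre of its rim. To be left alone.
Mind the look-alikes: they are no part of the job. Leave any yellow look-alike of the part that bears wrench_grip alone.

How it is judged (in metres and radians):
On the way, in this order (a step that is already met when the one before it is completed fails the run):
1. the untripped wrench is fully down on the bolt head (horizontal distance between wrench_socket and bolt_head below 0.004 m and z of wrench_socket in the frame of bolt_head below 0.004 m and value of joint click below 0.08 rad), for 0.2 s.
2. the wrench trips while down on the bolt (horizontal distance between wrench_socket and bolt_head below 0.005 m and z of wrench_socket in the frame of bolt_head below 0.006 m and value of joint click above 0.25 rad), for 0.2 s.
At the end, for the whole second after the job is handed in: the wrench sits on the bolt (socket within 5 mm of the bolt axis and within 5 mm of fully down), tripped (click above 0.25 rad), at rest and let go (horizontal distance between wrench_socket and bolt_head below 0.005 m and z of wrench_socket in the frame of bolt_head below 0.005 m and value of joint click above 0.25 rad and linear speed of wrench below 0.02 m/s); the robot touches nothing.
It fails at once if the wrench is clicked while it is not on the bolt (value of joint click above 0.15 rad and (horizontal distance between wrench_socket and bolt_head above 0.006 m or z of wrench_socket in the frame of bolt_head above 0.009 m)).
It fails at once if the bolt is over-tightened: its boss is wrenched round by more than 1.4 mm at the paint dot (about twice the tripping torque) (distance of boss_mark from where it was at the start of the episode above 0.0014 m).
It fails at once if the candle holder is shifted by more than 15 mm (distance of candle_top from where it was at the start of the episode above 0.015 m).
It fails at once if the closed tin is shifted by more than 15 mm (distance of tin_top from where it was at the start of the episode above 0.015 m).
It fails at once if the sachet tin is shifted by more than 15 mm (distance of sachets_top from where it was at the start of the episode above 0.015 m).
It also fails if it takes over 61 s, if anything falls off the work surface, if the arm or the gripper's body presses on something with over 40 N, if the wrist force passes 120 N, or if a joint passes its speed limit or range.

## Robot

A 6-joint arm with a two-finger parallel gripper is mounted at the origin on the work surface. World frame = base frame: x ahead of the robot, y to its left, z up, the work surface at z = 0. Lengths are in mm, angles in rad, forces in N, time in s.
With the tool pointing down it reaches from about 350 to 850 mm from the base axis. Payload 8.1 kg.
Tool frame: the origin (TCP) lies midway between the tips of the shut fingers; the grasp point (between the pads) lies 19 mm behind it; z points along the fingers, y is the line along which they close (so a half turn about z gives the same grasp; the last joint's range is limited). The gripper opens to 93 mm and grips with 3 to 60 N. Pads are 15 mm wide; open, the fingers measure 128 mm over their backs; the gripper's body (75 mm by 188 mm) begins 65 mm behind the grasp point.
Start: joints at [1.064, 0.13, 1.488, -0, 1.523, -0.085], TCP at [245.622, 547.426, 218.635] pointing down, gripper open.
Joint ranges: [-2.96, 2.96], [-0.89, 2.26], [0.02, 2.5], [-1.34, 4.48], [0, 2.73], [-2.66, 2.66]. Speed limits (rad/s): [2.39, 2.39, 2.79, 3.14, 3.14, 3.14].

## Interface

Orientations are given as a unit quaternion [w, x, y, z].
In Python, from plant import * gives the robot as it stands.
- The arm moves only by the tool play_rows, never from a script. Its argument "increments" is a list of rows, each an object of numbers: "x", "y", "z": the shift along the tool's x, y, z in mm; "rx", "ry", "rz": the turn, a rotation vector about the tool's x, y, z in degrees; "claw": the opening, from 0 (shut) to 1 (fully open). A call has 1 to 5 rows; each row is the pose to reach, as a shift and turn from the pose commanded when the call began, along the tool's axes at that moment; what a row does not reach only later rows make up. A row lasts 1/10 s, in which the tool goes at most 50 mm and 8.59 degrees, less where a joint would pass 70% of its speed; a pose out of reach is approached as far as the arm can. A call with a gripper value outside its range is refused whole. The fingers move at their own pace and stop on an object; the grip force is fixed at half the most. Time passes only in rows, so rows that repeat a pose let the fingers close. It gives the time, the measured TCP pose, the force, the opening and the grip force at its end, in the units of the state.
- observe(): the state, without advancing time (a new reading comes with each control period).
- grab_frame(name): name is "scene" or "top" or "wrist"; returns the picture (480x640x3 uint8, red, green, blue); there is no depth.
- calibration(name): a dict with "K" (3x3 intrinsics, pixels), "k1" (the pictures are not rectified: a ray, as slopes to the right and down, at radius r is drawn at 1 + k1 r^2 times it, then the intrinsics apply), "R" (3x3) and "t" (3): a world point X has camera coordinates R X + t; the wrist camera has in their place "mount" (4x4, takes a point from camera to tool coordinates, whose origin is the TCP and whose axes are the flange's). Camera axes: x right, y down, z forward; pixel columns grow to the right and rows downward; lengths in mm; the calibration is good to about 2 mm. A picture is of the moment at which its call begins: read the wrist's pose just before it. calibration takes no time and is no camera call.
- finish_job(): hands the job in; it is judged then, once.
Trained networks look in the newest picture that a camera, given by its name, has taken for a name from the list of things; names that differ only in an ending like _2 or _b are one class to them, and where a whole thing is asked for, a point or a joint stands for the part that bears it (a point fixed in the world has none). Each returns a list of dicts, best first, with "p" (0 to 1); they miss things now and then, are a little off and sometimes report something else, mostly with a low value. They report only what shows in the picture. A call takes as long as a camera call. They do not tell look-alikes from the thing itself.
- silhouettes(camera, name): "pixels" (480x640 bool, what is visible of it) and "bbox" ([centre column, centre row, width, height] in pixels, round what is visible of it).
- tip_of(camera, name): "at" ([column, row] in pixels: a listed point, or the origin of a listed thing).
The state is a dict: "clock": time; "q": joint angles; "qd": joint speeds; "joint_efforts": joint torques, N m; "eef_pos": TCP position; "ee_rot": TCP orientation; "contact_force": force on the tool from outside, world axes, zero at the start; "moment": the same for the moment, N m; "gripper_width": finger opening in mm; "finger_force": force on a finger pad.
Only numpy, scipy, OpenCV 4.12 (cv2) and the standard library are available. Lean on these libraries where they do the work, as an engineer would, in place of code of your own. Each camera call takes 0.05 s, during which the arm holds its last target. There are 200 camera calls.

## Working session

There is one attempt and no reset: what is moved stays moved. The work goes in short steps, Python scripts to look and compute and a tool call to move; the robot and the scene stay as the last step left them, time stands still between calls to the robot, and variables do not carry over. Pictures are saved under pics/ and viewed, at most 10 in all, crops included, and the job is handed in when it is done.

Besides the shell and the picture viewer there is one more tool, called after "Call:" as name(argument=value, ...), one argument or row to a line, values as JSON. play_rows: Moves the arm, as the interface text tells. Its arguments: {"type":"object","properties":{"increments":{"type":"array"}},"required":["increments"]}

```bash
ls; mkdir -p pics
cat > h.py <<'E'
from plant import *
import numpy as np, cv2
from scipy.spatial.transform import Rotation as Ro
def cam(name,st=None):
    c=calibration(name);K=np.array(c["K"]);k1=c["k1"]
    if "mount" in c:
        st=st or observe();M=np.array(c["mount"]);w,x,y,z=st["ee_rot"]
        T=np.eye(4);T[:3,:3]=Ro.from_quat([x,y,z,w]).as_matrix();T[:3,3]=st["eef_pos"]
        T=np.linalg.inv(T@M);R=T[:3,:3];t=T[:3,3]
    else: R=np.array(c["R"]);t=np.array(c["t"])
    return K,k1,R,t
def proj(C,X):
    K,k1,R,t=C;p=R@np.array(X,float)+t;s=p[:2]/p[2];s=s*(1+k1*(s@s));return (K@[s[0],s[1],1])[:2]
def back(C,uv,z):
    K,k1,R,t=C;d=np.linalg.solve(K,[uv[0],uv[1],1])[:2];s=d.copy()
    for _ in range(20): s=d/(1+k1*(s@s))
    r=R.T@np.array([s[0],s[1],1]);o=-R.T@t
    return o+r*(z-o[2])/r[2]
def save(n,im,crop=None,f=1):
    if crop: a,b,c,d=crop;im=im[b:d,a:c]
    cv2.imwrite("pics/"+n+".png",cv2.cvtColor(cv2.resize(im,None,fx=f,fy=f,interpolation=cv2.INTER_CUBIC),cv2.COLOR_RGB2BGR))
E
python3 - <<'E'
from h import *
Z={"wrench_grip":26,"wrench_socket":6,"bolt_head":40,"boss_mark":36,"stand":0,"pad":0,"candle_top":30,"tin_top":60,"sachets_top":55}
a=grab_frame("top");b=grab_frame("scene")
save("s",np.vstack([cv2.resize(a,(400,300)),cv2.resize(b,(400,300))]))
save("top",a)
for c in("top","scene"):
    C=cam(c)
    for n,z in Z.items():
        for d in tip_of(c,n)[:3]: print(c,n,round(d["p"],2),np.round(d["at"]),np.round(back(C,d["at"],z)))
E
```

```text
pics
top wrench_grip 0.86 [419. 344.] [ 235. -264.   26.]
top wrench_grip 0.72 [421. 244.] [ 500. -269.   26.]
top wrench_grip 0.61 [227. 166.] [704. 262.  26.]
top wrench_socket 0.95 [218. 131.] [811. 294.   6.]
top wrench_socket 0.82 [373. 250.] [ 484. -142.    6.]
top wrench_socket 0.71 [445. 374.] [ 157. -335.    6.]
top bolt_head 0.59 [293. 242.] [498.  75.  40.]
top boss_mark 0.82 [293. 256.] [460.  73.  36.]
top stand 0.97 [274. 243.] [498. 127.   0.]
top pad 0.34 [294. 253.] [473.  72.   0.]
top tin_top 0.9 [439. 152.] [ 745. -311.   60.]
top sachets_top 0.94 [192. 292.] [360. 332.  55.]
top sachets_top 0.34 [411. 255.] [ 467. -236.   55.]
top sachets_top 0.25 [373. 248.] [ 484. -137.   55.]
scene wrench_grip 0.63 [369. 352.] [707. 268.  26.]
scene wrench_grip 0.22 [336. 253.] [466.  54.  26.]
scene wrench_socket 0.98 [279. 169.] [ 160. -337.    6.]
scene wrench_socket 0.87 [268. 240.] [ 491. -143.    6.]
scene wrench_socket 0.82 [355. 402.] [814. 293.   6.]
scene bolt_head 0.62 [334. 255.] [490.  62.  40.]
scene boss_mark 0.72 [340. 248.] [455.  58.  36.]
scene stand 0.95 [356. 278.] [495. 128.   0.]
scene pad 0.94 [240. 224.] [ 471. -260.    0.]
scene candle_top 0.62 [237. 311.] [761. -33.  30.]
scene candle_top 0.29 [338. 257.] [481.  69.  30.]
scene tin_top 0.57 [151. 252.] [ 740. -321.   60.]
scene sachets_top 0.77 [454. 253.] [343. 322.  55.]
```

View pics/top.png

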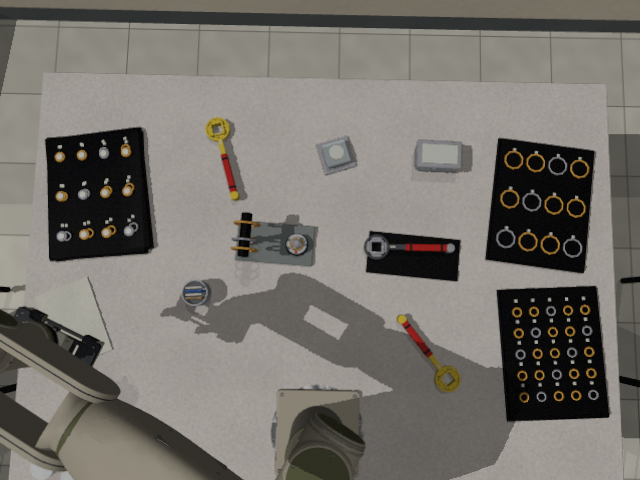

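View pics/s.png

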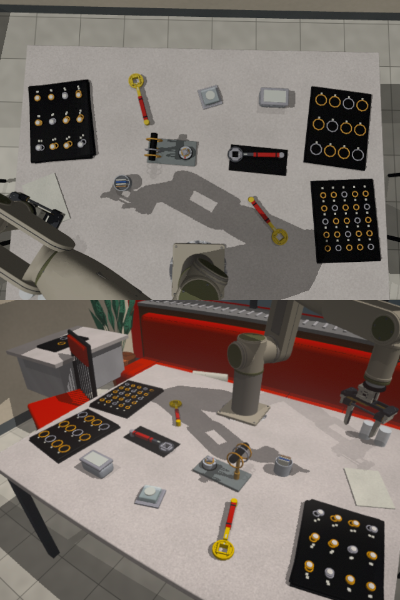

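Three wrench-like things in the top picture: (218,131) and (445,374) have yellow heads, so they are look-alikes. (377,247) has a dark eye and steel socket and lies on the black velvet pad, which fits the description. I'll confirm it with a wrist crop on the way. The bolt is near (296,243) and the stand's bar is on its left (+y) side.

```bash
cat >> h.py <<'E'
def rot(st=None):
    w,x,y,z=(st or observe())["ee_rot"];return Ro.from_quat([x,y,z,w])
def down(a): # tool z down, tool x axis at world angle a (deg)
    a=np.radians(a);x=[np.cos(a),np.sin(a),0];z=[0,0,-1];return Ro.from_matrix(np.column_stack([x,np.cross(z,x),z]))
def go(p,a=None):
    st=observe();R=rot(st);d=R.inv().apply(np.array(p)-st["eef_pos"])
    rv=np.degrees((R.inv()*(down(a) if a is not None else R)).as_rotvec())
    print("shift",np.round(d,1),"rv",np.round(rv,2))
def pose():
    st=observe();m=rot(st).as_matrix()
    print("t",st["clock"],"pos",np.round(st["eef_pos"],1),"xang",np.round(np.degrees(np.arctan2(m[1,0],m[0,0])),2),"z",np.round(m[:,2],3),"w",st["gripper_width"],"F",np.round(st["contact_force"],2),"M",np.round(st["moment"],3))
E
python3 - <<'E'
from h import *
pose();print(np.round(rot().as_matrix(),3),np.round(calibration("wrist")["mount"],2))
go([430,67,300]);go([430,67,300],0);go([430,67,300],-90);go([430,67,300],180);go([430,67,300],90)
E
```

```text
t 1.0 pos [245.6 547.4 218.6] xang 155.83 z [ 0.  0. -1.] w 93.01307485260233 F [-0.03 -0.02 -0.54] M [-0.008 -0.039 -0.07 ]
[[-0.912  0.409  0.   ]
 [ 0.409  0.912  0.   ]
 [-0.     0.    -1.   ]] [[  -0.     -0.97   -0.25   69.36]
 [   1.     -0.      0.     -0.35]
 [  -0.     -0.25    0.97 -166.16]
 [   0.      0.      0.      1.  ]]
shift [-364.9 -362.8  -81.4] rv [0. 0. 0.]
shift [-364.9 -362.8  -81.4] rv [  0.    -0.   155.83]
shift [-364.9 -362.8  -81.4] rv [   0.      0.   -114.17]
shift [-364.9 -362.8  -81.4] rv [  0.     0.   -24.17]
shift [-364.9 -362.8  -81.4] rv [ 0.   -0.   65.83]
```

Call:
play_rows(
  increments=[
    {"x": -37.5, "y": -33, "z": -10},
    {"x": -75, "y": -66, "z": -20},
    {"x": -112.5, "y": -99, "z": -30},
    {"x": -150, "y": -132, "z": -40},
    {"x": -187, "y": -165, "z": -51},
  ],
)

```text
invalid input
```

Call:
play_rows(
  increments=[
    {"x": -37.5, "y": -33},
    {"x": -75, "y": -66},
    {"x": -112.5, "y": -99},
    {"x": -150, "y": -132},
    {"x": -187, "y": -165},
  ],
)

```text
invalid input
```

Call:
play_rows(
  increments=[
    {"x": -37.5, "y": -33, "rz": 8.5},
    {"x": -75, "y": -66, "rz": 17},
    {"x": -75, "y": -66, "rz": 25.5},
    {"x": -75, "y": -66, "rz": 34},
    {"x": -75, "y": -66, "rz": 42},
  ],
)

```text
invalid input
```

Call:
play_rows(
  increments=[
    {"rz": 8},
    {"rz": 16},
    {"rz": 23.8},
    {"rz": 23.8},
  ],
)

```text
invalid input
```

Run:
```python
from h import *
pose();C=cam("wrist");im=grab_frame("wrist");save("w1",im)
for n,z in {"bolt_head":40,"boss_mark":36,"stand":0,"wrench_socket":6,"wrench_grip":26}.items():
    for d in tip_of("wrist",n)[:2]: print(n,round(d["p"],2),np.round(d["at"]),np.round(back(C,d["at"],z),1))
```

```text
t 1.0 pos [245.6 547.4 218.6] xang 155.83 z [ 0.  0. -1.] w 93.01307485260233 F [-0.03 -0.02 -0.54] M [-0.008 -0.039 -0.07 ]
```

View pics/w1.png

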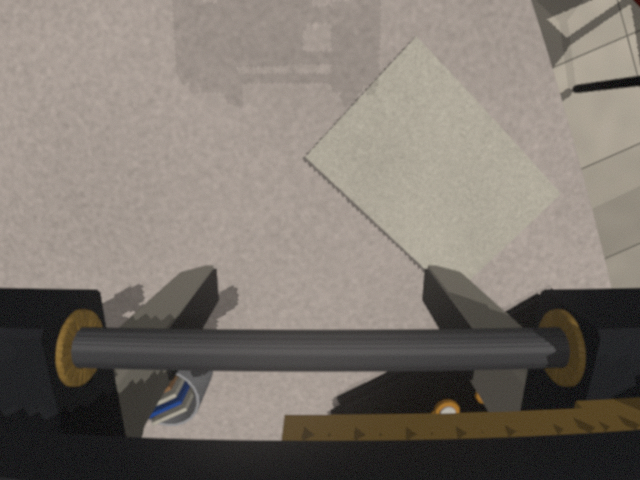

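The wrist picture is still of the start pose: the rows were refused, probably because every key is needed. The fingers fill the rows below about 270.

Call:
play_rows(
  increments=[
    {"x": -37.5, "y": -33, "z": -10, "rx": 0, "ry": 0, "rz": 0, "claw": 1},
    {"x": -75, "y": -66, "z": -20, "rx": 0, "ry": 0, "rz": 0, "claw": 1},
    {"x": -112.5, "y": -99, "z": -30, "rx": 0, "ry": 0, "rz": 0, "claw": 1},
    {"x": -150, "y": -132, "z": -40, "rx": 0, "ry": 0, "rz": 0, "claw": 1},
    {"x": -187, "y": -165, "z": -51, "rx": 0, "ry": 0, "rz": 0, "claw": 1},
  ],
)

```text
clock: 1.8
eef_pos: [347.2, 322.6, 269.0]
ee_rot: [0.0, 0.209, 0.978, 0.0]
contact_force: [0.6, -0.7, 0.5]
gripper_width: 93.0
finger_force: 0.0
```

Call:
play_rows(
  increments=[
    {"x": -37.5, "y": -33, "z": 0, "rx": 0, "ry": 0, "rz": 0, "claw": 1},
    {"x": -75, "y": -66, "z": 0, "rx": 0, "ry": 0, "rz": 0, "claw": 1},
    {"x": -112.5, "y": -99, "z": 0, "rx": 0, "ry": 0, "rz": 0, "claw": 1},
    {"x": -150, "y": -132, "z": 0, "rx": 0, "ry": 0, "rz": 0, "claw": 1},
    {"x": -187, "y": -165, "z": 0, "rx": 0, "ry": 0, "rz": 0, "claw": 1},
  ],
)

```text
clock: 2.3
eef_pos: [450.4, 95.3, 269.1]
ee_rot: [0.001, 0.209, 0.978, 0.0]
contact_force: [1.5, 0.5, 0.2]
gripper_width: 92.9
finger_force: 0.0
```

Call:
play_rows(
  increments=[
    {"x": -37.5, "y": -33, "z": 0, "rx": 0, "ry": 0, "rz": 8.5, "claw": 1},
    {"x": -75, "y": -66, "z": 0, "rx": 0, "ry": 0, "rz": 17, "claw": 1},
    {"x": -75, "y": -66, "z": 0, "rx": 0, "ry": 0, "rz": 25.5, "claw": 1},
    {"x": -75, "y": -66, "z": 0, "rx": 0, "ry": 0, "rz": 34, "claw": 1},
    {"x": -75, "y": -66, "z": 0, "rx": 0, "ry": 0, "rz": 42, "claw": 1},
  ],
)

```text
clock: 2.8
eef_pos: [491.4, 5.6, 268.6]
ee_rot: [-0.0, 0.549, 0.836, 0.0]
contact_force: [0.4, -0.2, -0.8]
gripper_width: 93.0
finger_force: 0.0
```

Call:
play_rows(
  increments=[
    {"x": 0, "y": 0, "z": 0, "rx": 0, "ry": 0, "rz": 8, "claw": 1},
    {"x": 0, "y": 0, "z": 0, "rx": 0, "ry": 0, "rz": 16, "claw": 1},
    {"x": 0, "y": 0, "z": 0, "rx": 0, "ry": 0, "rz": 23.8, "claw": 1},
    {"x": 0, "y": 0, "z": 0, "rx": 0, "ry": 0, "rz": 23.8, "claw": 1},
  ],
)

```text
clock: 3.2
eef_pos: [491.4, 6.4, 268.8]
ee_rot: [0.0, 0.708, 0.707, 0.0]
contact_force: [-0.3, 0.1, 0.1]
gripper_width: 92.9
finger_force: 0.0
```

Run:
```python
from h import *
pose();C=cam("wrist");im=grab_frame("wrist");save("w2",im)
for n,z in {"bolt_head":40,"boss_mark":36,"stand":0,"wrench_socket":6,"wrench_grip":26}.items():
    for d in tip_of("wrist",n)[:2]: print(n,round(d["p"],2),np.round(d["at"]),np.round(back(C,d["at"],z),1))
```

```text
t 3.2 pos [491.4   6.4 268.8] xang 89.9 z [ 0.  0. -1.] w 92.93738372874684 F [-0.3   0.14  0.06] M [-0.095  0.101  0.01 ]
bolt_head 0.8 [320. 135.] [490.7  66.9  40. ]
boss_mark 0.83 [296. 135.] [467.7  67.   36. ]
stand 0.64 [325.  77.] [496.4 126.1   0. ]
wrench_socket 0.67 [320. 319.] [ 489.9 -147.4    6. ]
wrench_socket 0.64 [320. 134.] [491.7  67.9   6. ]
```

View pics/w2.png

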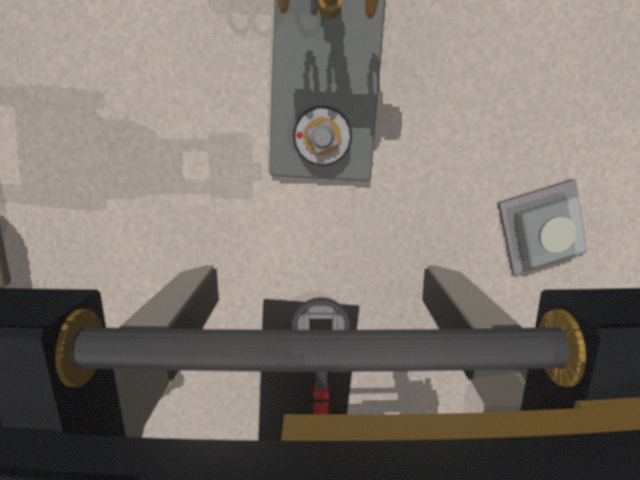

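Bolt head at (320,135) on its washer, turned to its plate, with the red dot at (299,135). The candle is at (545,235), and the dark-eyed wrench on the black pad is at (320,319), handle pointing down the picture. Next I move over the wrench.

Call:
play_rows(
  increments=[
    {"x": -50, "y": 0, "z": 0, "rx": 0, "ry": 0, "rz": 0, "claw": 1},
    {"x": -100, "y": 0, "z": 0, "rx": 0, "ry": 0, "rz": 0, "claw": 1},
    {"x": -150, "y": 0, "z": 0, "rx": 0, "ry": 0, "rz": 0, "claw": 1},
    {"x": -200, "y": 0, "z": 0, "rx": 0, "ry": 0, "rz": 0, "claw": 1},
    {"x": -250, "y": 0, "z": 0, "rx": 0, "ry": 0, "rz": 0, "claw": 1},
  ],
)

```text
clock: 4.0
eef_pos: [491.2, -245.6, 268.8]
ee_rot: [0.0, 0.706, 0.708, 0.0]
contact_force: [0.1, 0.4, 0.1]
gripper_width: 93.5
finger_force: 0.0
```

Call:
play_rows(
  increments=[
    {"x": -46, "y": 0, "z": 0, "rx": 0, "ry": 0, "rz": 0, "claw": 1},
    {"x": -46, "y": 0, "z": 0, "rx": 0, "ry": 0, "rz": 0, "claw": 1},
    {"x": -46, "y": 0, "z": 0, "rx": 0, "ry": 0, "rz": 0, "claw": 1},
  ],
)

```text
clock: 4.3
eef_pos: [491.1, -290.5, 268.1]
ee_rot: [-0.001, 0.707, 0.707, 0.0]
contact_force: [-0.1, 0.2, 0.5]
gripper_width: 92.7
finger_force: 0.0
```

Run:
```python
from h import *
a=cv2.cvtColor(cv2.imread("pics/w2.png"),cv2.COLOR_BGR2RGB)
pose();C=cam("wrist");im=grab_frame("wrist")
save("w3",np.hstack([cv2.resize(a[95:175,280:360],(400,400),interpolation=cv2.INTER_CUBIC),cv2.resize(im[0:300,220:420],(267,400))]))
for n,z in {"wrench_socket":6,"wrench_grip":26}.items():
    for d in tip_of("wrist",n)[:2]: print(n,round(d["p"],2),np.round(d["at"]),np.round(back(C,d["at"],z),1))
# red grip mask
hsv=cv2.cvtColor(im,cv2.COLOR_RGB2HSV);m=((hsv[...,0]<8)|(hsv[...,0]>172))&(hsv[...,1]>150)&(hsv[...,2]>70);m[300:]=0
n,l,s,c=cv2.connectedComponentsWithStats(m.astype(np.uint8));i=1+np.argmax(s[1:,4]);print(s[i])
P=np.array([back(C,(u,v),28)[:2] for v,u in np.argwhere(l==i)])
r=cv2.minAreaRect(P.astype(np.float32));print(r);print(P.mean(0))
```

```text
t 4.3 pos [ 491.1 -290.5  268.1] xang 89.95 z [-0.001  0.001 -1.   ] w 92.74388479353244 F [-0.11  0.18  0.49] M [-0.007  0.035 -0.03 ]
wrench_socket 0.76 [319.  58.] [ 489.8 -152.4    6. ]
wrench_socket 0.7 [ 31. 231.] [ 152.8 -334.8    6. ]
wrench_grip 0.86 [322. 171.] [ 492.  -265.9   26. ]
wrench_grip 0.63 [ 83. 175.] [ 239.8 -268.1   26. ]
[ 311  149   19   75 1340]
((490.5835266113281, -282.04156494140625), (18.291343688964844, 77.16988372802734), 0.17323055863380432)
[ 490.87967103 -281.30375232]
```

View pics/w3.png

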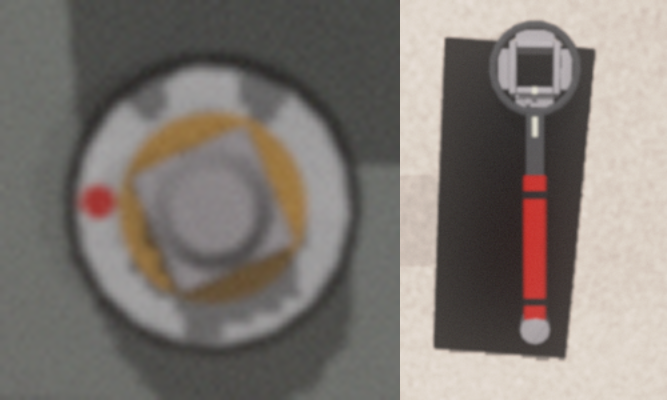

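The crop confirms it: dark round eye, steel square socket and white lines in line, on the velvet pad (socket at 534,68 in the crop). The bolt's square is turned about +24.5° (counter-clockwise).

Run:
```python
from h import *
C=cam("wrist")
print("socket top",back(C,(320.5,51),28),"knob",back(C,(321.3,247),34))
s=observe();s=dict(s);s["eef_pos"]=[491.4,6.4,268.8]
D=cam("wrist",s)
print("bolt taper",back(D,(322.4,137.4),55.5),"boss",back(D,(323,135.6),36))
q=np.array([(240,128),(135,180),(185,300),(298,250)])/5+[280,95]
Q=np.array([back(D,u,51)[:2] for u in q]);print(Q.mean(0),np.degrees(np.arctan2(*(Q[0]-Q[1])[::-1])),np.degrees(np.arctan2(*(Q[3]-Q[2])[::-1])),np.degrees(np.arctan2(*(Q[1]-Q[2])[::-1]))-90,np.degrees(np.arctan2(*(Q[0]-Q[3])[::-1]))-90)
go([491,-266,60],90)
```

```text
socket top [ 491.69475393 -147.92166714   28.        ] knob [ 492.74691133 -343.64307507   34.        ]
bolt taper [493.16389135  65.41859255  55.5       ] boss [493.87485871  66.66058177  36.        ]
[493.67477018  64.76131111] 25.8431484451254 23.726898243631034 22.764413149133972 26.292562052406325
shift [ 22.4  -0.7 208.8] rv [ 0.01 -0.02  0.13]
```

Call:
play_rows(
  increments=[
    {"x": 25.5, "y": 1, "z": 40, "rx": 0, "ry": 0, "rz": 0, "claw": 1},
    {"x": 25.5, "y": 1, "z": 85, "rx": 0, "ry": 0, "rz": 0, "claw": 1},
    {"x": 25.5, "y": 1, "z": 130, "rx": 0, "ry": 0, "rz": 0, "claw": 0.7},
    {"x": 25.5, "y": 1, "z": 175, "rx": 0, "ry": 0, "rz": 0, "claw": 0.7},
    {"x": 25.5, "y": 1, "z": 215, "rx": 0, "ry": 0, "rz": 0, "claw": 0.7},
  ],
)

```text
clock: 4.95
eef_pos: [492.5, -262.1, 52.0]
ee_rot: [-0.0, 0.706, 0.708, 0.0]
contact_force: [0.3, -0.0, -0.3]
gripper_width: 73.7
finger_force: 0.0
```

Call:
play_rows(
  increments=[
    {"x": 0, "y": 0, "z": 22, "rx": 0, "ry": 0, "rz": 0, "claw": 0.7},
    {"x": 0, "y": 0, "z": 42, "rx": 0, "ry": 0, "rz": 0, "claw": 0.7},
    {"x": 0, "y": 0, "z": 42, "rx": 0, "ry": 0, "rz": 0, "claw": 0.7},
  ],
)

```text
clock: 5.25
eef_pos: [490.6, -261.2, 8.7]
ee_rot: [-0.003, 0.706, 0.708, -0.0]
contact_force: [-1.4, 1.1, 0.4]
gripper_width: 65.0
finger_force: 0.0
```

Call:
play_rows(
  increments=[
    {"x": 0, "y": 0, "z": 0, "rx": 0, "ry": 0, "rz": 0, "claw": 0.1},
    {"x": 0, "y": 0, "z": 0, "rx": 0, "ry": 0, "rz": 0, "claw": 0},
    {"x": 0, "y": 0, "z": 0, "rx": 0, "ry": 0, "rz": 0, "claw": 0},
    {"x": 0, "y": 0, "z": 0, "rx": 0, "ry": 0, "rz": 0, "claw": 0},
    {"x": 0, "y": 0, "z": 0, "rx": 0, "ry": 0, "rz": 0, "claw": 0},
  ],
)

```text
clock: 5.75
eef_pos: [492.9, -264.4, 12.4]
ee_rot: [0.001, 0.707, 0.707, 0.0]
contact_force: [-0.0, -0.9, -0.3]
gripper_width: 29.5
finger_force: 0.0
```

Run:
```python
from h import *
pose()
```

```text
t 5.75 pos [ 492.9 -264.4   12.4] xang 90.03 z [ 0.001 -0.001 -1.   ] w 29.539139585115393 F [-0.01 -0.88 -0.31] M [-0.069  0.099 -0.002]
```

Call:
play_rows(
  increments=[
    {"x": 0, "y": 0, "z": 0, "rx": 0, "ry": 0, "rz": 0, "claw": 0},
    {"x": 0, "y": 0, "z": 0, "rx": 0, "ry": 0, "rz": 0, "claw": 0},
    {"x": 0, "y": 0, "z": 0, "rx": 0, "ry": 0, "rz": 0, "claw": 0},
    {"x": 0, "y": 0, "z": 0, "rx": 0, "ry": 0, "rz": 0, "claw": 0},
  ],
)

```text
clock: 6.15
eef_pos: [492.4, -264.3, 11.8]
ee_rot: [0.0, 0.707, 0.707, -0.0]
contact_force: [-0.8, -0.3, 4.1]
gripper_width: 17.7
finger_force: 30.0
```

Call:
play_rows(
  increments=[
    {"x": 0, "y": 0, "z": -10, "rx": 0, "ry": 0, "rz": 0, "claw": 0},
    {"x": 0, "y": 0, "z": -20, "rx": 0, "ry": 0, "rz": 0, "claw": 0},
    {"x": 0, "y": 0, "z": -50, "rx": 0, "ry": 0, "rz": 0, "claw": 0},
    {"x": 0, "y": 0, "z": -90, "rx": 0, "ry": 0, "rz": 0, "claw": 0},
    {"x": 0, "y": 0, "z": -110, "rx": 0, "ry": 0, "rz": 0, "claw": 0},
  ],
)

```text
clock: 6.65
eef_pos: [494.0, -265.0, 126.1]
ee_rot: [0.002, 0.707, 0.707, 0.001]
contact_force: [1.3, -0.4, -1.8]
gripper_width: 17.6
finger_force: 30.0
```

Run:
```python
from h import *
for _ in range(3): pose(); C=cam("wrist"); im=grab_frame("wrist")
save("w4",im)
h=np.radians(-65.4);b=np.array([493.6,65.8]);g=b+115*np.array([np.cos(h),np.sin(h)]);print(g)
go([*g,120],114.6)
```

```text
t 6.65 pos [ 494.  -265.   126.1] xang 90.03 z [ 0.004 -0.003 -1.   ] w 17.59896294731324 F [ 1.29 -0.41 -1.84] M [-0.207 -0.014 -0.029]
t 6.7 pos [ 495.4 -265.9  129.1] xang 90.03 z [ 0.008 -0.005 -1.   ] w 17.64912119685244 F [ 3.01 -1.21  0.21] M [-0.26  -0.09  -0.091]
t 6.75 pos [ 495.1 -265.8  126.7] xang 90.04 z [ 0.007 -0.004 -1.   ] w 17.537562987886105 F [ 1.57 -0.47 -1.92] M [-0.215  0.048  0.016]
[541.47229111 -38.76215254]
shift [226.1  47.8   3.5] rv [  0.18   0.18 -24.56]
```

View pics/w4.png

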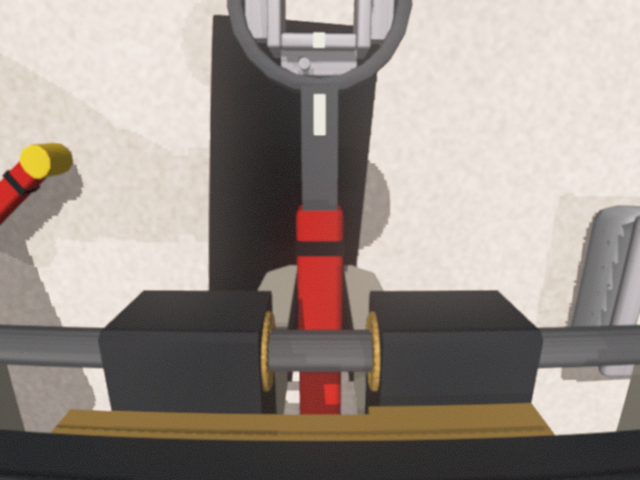

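The wrench is held straight, its handle on column 320. The socket hole is at the top edge (rows 0–35) with the white lines in line. Next I carry it over the bolt.

Call:
play_rows(
  increments=[
    {"x": 45, "y": 10, "z": 0, "rx": 0, "ry": 0, "rz": -5, "claw": 0},
    {"x": 90, "y": 20, "z": 0, "rx": 0, "ry": 0, "rz": -10, "claw": 0},
    {"x": 135, "y": 30, "z": 0, "rx": 0, "ry": 0, "rz": -15, "claw": 0},
    {"x": 180, "y": 40, "z": 0, "rx": 0, "ry": 0, "rz": -20, "claw": 0},
    {"x": 225, "y": 48, "z": 0, "rx": 0, "ry": 0, "rz": -24.6, "claw": 0},
  ],
)

```text
clock: 7.3
eef_pos: [539.1, -37.1, 119.3]
ee_rot: [-0.001, 0.539, 0.843, -0.001]
contact_force: [0.2, -0.5, -2.3]
gripper_width: 18.1
finger_force: 30.0
```

Call:
play_rows(
  increments=[
    {"x": 0, "y": 0, "z": 0, "rx": 0, "ry": 0, "rz": 0, "claw": 0},
    {"x": 0, "y": 0, "z": 0, "rx": 0, "ry": 0, "rz": 0, "claw": 0},
    {"x": 0, "y": 0, "z": 0, "rx": 0, "ry": 0, "rz": 0, "claw": 0},
    {"x": 0, "y": 0, "z": 0, "rx": 0, "ry": 0, "rz": 0, "claw": 0},
  ],
)

```text
clock: 7.7
eef_pos: [539.8, -40.3, 120.9]
ee_rot: [-0.0, 0.541, 0.841, -0.0]
contact_force: [1.2, -0.0, -1.9]
gripper_width: 17.8
finger_force: 30.0
```

Run:
```python
from h import *
for _ in range(4): pose(); C=cam("wrist"); im=grab_frame("wrist")
top=grab_frame("top"); sc=grab_frame("scene")
save("w5",np.hstack([cv2.resize(im[:200,170:470],(450,300)),cv2.resize(top[200:280,240:340],(350,300))]))
```

```text
t 7.7 pos [539.8 -40.3 120.9] xang 114.51 z [-0.001 -0.    -1.   ] w 17.751327966807757 F [ 1.17 -0.04 -1.9 ] M [-0.195 -0.005 -0.033]
t 7.75 pos [539.9 -40.4 121.2] xang 114.5 z [-0.001 -0.    -1.   ] w 17.68617313469243 F [ 0.32  0.65 -2.08] M [-0.155  0.007 -0.033]
t 7.8 pos [540.1 -40.3 121.4] xang 114.51 z [-0. -0. -1.] w 17.950692227654475 F [-0.47 -0.15 -2.43] M [-0.164 -0.037  0.011]
t 7.85 pos [540.2 -40.2 121.5] xang 114.52 z [-0. -0. -1.] w 17.855426994780792 F [ 0.06  0.16 -2.91] M [-0.178 -0.053  0.064]
```

View pics/w5.png

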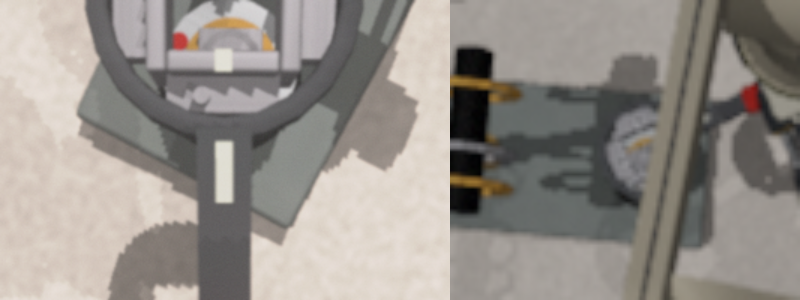

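Run:
```python
from h import *
st=observe();C=cam("wrist",st);R=rot(st);p=np.array(st["eef_pos"]);print(p)
im=grab_frame("wrist");hsv=cv2.cvtColor(im,cv2.COLOR_RGB2HSV);H,S,V=[hsv[...,i].astype(int) for i in range(3)]
T=lambda uv,z:R.inv().apply(back(C,uv,z)-p)
red=((H<8)|(H>172))&(S>130);red[80:]=0;r=np.argwhere(red);r=r[(abs(r[:,1]-290)<15)];c=r.mean(0)[::-1];print("dot",c,len(r),T(c,36),back(C,c,36))
o=np.argwhere((H>12)&(H<28)&(S>110)&(V>90));o=o[(o[:,0]<50)&(abs(o[:,1]-320)<60)];print("orange",o.min(0),o.max(0),T((o[:,1].min(),20),40)[1],T((o[:,1].max(),20),40)[1])
zt=p[2]-6
w=np.argwhere((V>200)&(S<60));w=w[(abs(w[:,1]-320)<12)&(w[:,0]>25)&(w[:,0]<140)]
for a,b in((25,60),(85,140)):
    k=w[(w[:,0]>=a)&(w[:,0]<b)];m=k.mean(0)[::-1];print("white",m,k.min(0),k.max(0),T(m,zt+22))
for row in (33.3,46.7): print(T((320,row),zt+22))
print(T((320,128/1.5),zt+20))
print("bolt from prior",R.inv().apply(np.array([493.6,65.8,40])-p))
```

```text
[540.36909088 -39.70153868 121.73488283]
dot [289.4084507   27.71830986] 71 [126.50976761 -18.44440302  85.71618547] [471.00857907  67.68016844  36.        ]
orange [ 13 295] [ 32 350] -14.848624733952047 17.078461849040448
white [318.50857143  39.21142857] [ 32 312] [ 46 327] [ 99.40752145  -0.93108498 -16.01271882]
white [319.09433962 114.31603774] [ 95 314] [134 324] [ 73.42644728  -0.77364172 -16.00940722]
[101.39074107  -0.39969071 -16.01289249]
[ 96.88233641  -0.40634551 -16.01232278]
[ 83.8329881   -0.42526257 -14.01067372]
bolt from prior [115.40595821   1.32038881  81.72046855]
```

Call:
play_rows(
  increments=[
    {"x": 1, "y": 2.2, "z": 15, "rx": 0, "ry": 0, "rz": 0, "claw": 0},
    {"x": 1, "y": 2.2, "z": 30, "rx": 0, "ry": 0, "rz": 0, "claw": 0},
    {"x": 1, "y": 2.2, "z": 45, "rx": 0, "ry": 0, "rz": 0, "claw": 0},
    {"x": 1, "y": 2.2, "z": 52, "rx": 0, "ry": 0, "rz": 0, "claw": 0},
    {"x": 1, "y": 2.2, "z": 52, "rx": 0, "ry": 0, "rz": 0, "claw": 0},
  ],
)

```text
clock: 8.55
eef_pos: [540.2, -37.0, 67.2]
ee_rot: [-0.002, 0.54, 0.842, -0.001]
contact_force: [-0.6, -0.5, -2.6]
gripper_width: 17.9
finger_force: 30.0
```

Call:
play_rows(
  increments=[
    {"x": 0, "y": 0, "z": 0, "rx": 0, "ry": 0, "rz": 0, "claw": 0},
    {"x": 0, "y": 0, "z": 0, "rx": 0, "ry": 0, "rz": 0, "claw": 0},
    {"x": 0, "y": 0, "z": 0, "rx": 0, "ry": 0, "rz": 0, "claw": 0},
  ],
)

```text
clock: 8.85
eef_pos: [542.6, -37.4, 70.5]
ee_rot: [0.001, 0.54, 0.842, 0.0]
contact_force: [-0.4, 0.3, -2.2]
gripper_width: 17.6
finger_force: 30.0
```

Run:
```python
from h import *
pose();im=grab_frame("wrist");pose()
save("w6",im,(200,0,440,120),3)
```

```text
t 8.85 pos [542.6 -37.4  70.5] xang 114.63 z [ 0.002 -0.    -1.   ] w 17.64316187945701 F [-0.41  0.34 -2.19] M [-0.159  0.053  0.004]
t 8.9 pos [542.5 -37.4  70.4] xang 114.63 z [ 0.001 -0.    -1.   ] w 17.518838504694124 F [ 0.23 -0.77 -2.42] M [-0.181 -0.042  0.008]
```

View pics/w6.png

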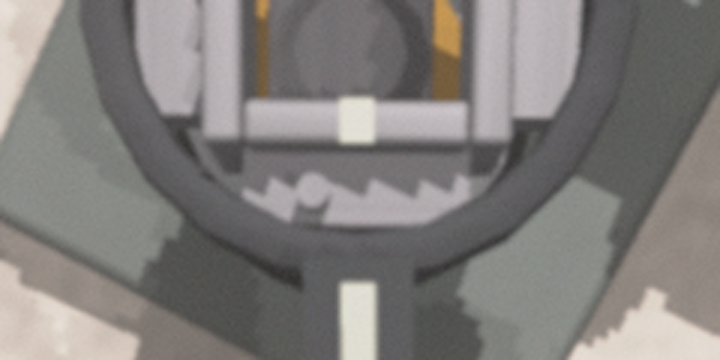

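Run:
```python
from h import *
st=observe();C=cam("wrist",st);R=rot(st);p=np.array(st["eef_pos"])
T=lambda uv,z:np.round(R.inv().apply(back(C,uv,z)-p),2)
im=grab_frame("wrist")
print("bolt",T((316.8,16),55.5),T((317,16),51),"wall",T((318.7,40.5),p[2]-6+22),"hole edges",T((280.7,25),p[2]+16),T((356.7,25),p[2]+16),"head edges",T((289.3,20),51),T((344.7,20),51))
g=cv2.resize(cv2.cvtColor(im,cv2.COLOR_RGB2GRAY)[:34,270:370],None,fx=4,fy=4,interpolation=cv2.INTER_CUBIC)
c=cv2.HoughCircles(g,cv2.HOUGH_GRADIENT,1,50,param1=40,param2=12,minRadius=65,maxRadius=100);print(c if c is None else c[0][:3]/4+[270,0,0])
```

```text
bolt [114.99  -1.73  14.86] [116.13  -1.67  19.35] wall [ 98.96  -0.86 -16.08] hole edges [104.21 -14.24 -16.1 ] [104.18  12.53 -16.07] head edges [114.54 -13.71  19.34] [114.51  10.36  19.37]
[[335.875       12.375       23.45000076]]
```

The hole runs from column 242 to 470 in the crop and the bolt head from 268 to 434. Edges are parallel and the bolt sits about 0.85 mm to the left. I correct that and lower.

Call:
play_rows(
  increments=[
    {"x": 0, "y": -0.85, "z": 0, "rx": 0, "ry": 0, "rz": 0, "claw": 0},
    {"x": 0, "y": -0.85, "z": 4, "rx": 0, "ry": 0, "rz": 0, "claw": 0},
    {"x": 0, "y": -0.85, "z": 8, "rx": 0, "ry": 0, "rz": 0, "claw": 0},
    {"x": 0, "y": -0.85, "z": 12, "rx": 0, "ry": 0, "rz": 0, "claw": 0},
    {"x": 0, "y": -0.85, "z": 12, "rx": 0, "ry": 0, "rz": 0, "claw": 0},
  ],
)

```text
clock: 9.45
eef_pos: [540.4, -37.5, 56.5]
ee_rot: [-0.001, 0.54, 0.842, -0.0]
contact_force: [-0.0, 0.1, -2.8]
gripper_width: 17.9
finger_force: 30.0
```

Call:
play_rows(
  increments=[
    {"x": 0, "y": 0, "z": 3, "rx": 0, "ry": 0, "rz": 0, "claw": 0},
    {"x": 0, "y": 0, "z": 6, "rx": 0, "ry": 0, "rz": 0, "claw": 0},
    {"x": 0, "y": 0, "z": 9, "rx": 0, "ry": 0, "rz": 0, "claw": 0},
    {"x": 0, "y": 0, "z": 9, "rx": 0, "ry": 0, "rz": 0, "claw": 0},
    {"x": 0, "y": 0, "z": 9, "rx": 0, "ry": 0, "rz": 0, "claw": 0},
  ],
)

```text
clock: 9.95
eef_pos: [541.1, -37.6, 48.5]
ee_rot: [-0.0, 0.54, 0.842, -0.0]
contact_force: [0.3, -0.4, -2.3]
gripper_width: 17.7
finger_force: 30.0
```

Run:
```python
from h import *
pose()
```

```text
t 9.95 pos [541.1 -37.6  48.5] xang 114.63 z [-0.  0. -1.] w 17.681723123106586 F [ 0.31 -0.45 -2.33] M [-0.197  0.034 -0.011]
```

Call:
play_rows(
  increments=[
    {"x": 0, "y": 0, "z": 1, "rx": 0, "ry": 0, "rz": 0, "claw": 0},
    {"x": 0, "y": 0, "z": 2, "rx": 0, "ry": 0, "rz": 0, "claw": 0},
    {"x": 0, "y": 0, "z": 2, "rx": 0, "ry": 0, "rz": 0, "claw": 0},
    {"x": 0, "y": 0, "z": 2, "rx": 0, "ry": 0, "rz": 0, "claw": 0},
  ],
)

```text
clock: 10.35
eef_pos: [541.1, -37.6, 46.6]
ee_rot: [-0.0, 0.54, 0.842, -0.0]
contact_force: [0.2, 0.0, -1.8]
gripper_width: 18.2
finger_force: 30.0
```

Run:
```python
from h import *
pose()
```

```text
t 10.35 pos [541.1 -37.6  46.6] xang 114.63 z [-0. -0. -1.] w 18.249033942421057 F [ 0.18  0.04 -1.78] M [-0.187 -0.052  0.048]
```

Call:
play_rows(
  increments=[
    {"x": 0, "y": 0, "z": 1, "rx": 0, "ry": 0, "rz": 0, "claw": 0},
    {"x": 0, "y": 0, "z": 1.5, "rx": 0, "ry": 0, "rz": 0, "claw": 0},
    {"x": 0, "y": 0, "z": 1.5, "rx": 0, "ry": 0, "rz": 0, "claw": 0},
  ],
)

```text
clock: 10.65
eef_pos: [541.4, -37.7, 45.3]
ee_rot: [0.0, 0.54, 0.842, 0.0]
contact_force: [0.8, -1.3, -1.5]
gripper_width: 17.6
finger_force: 30.0
```

Run:
```python
from h import *
pose();im=grab_frame("wrist");pose()
save("w7",im,(200,0,440,120),3)
```

```text
t 10.65 pos [541.4 -37.7  45.3] xang 114.63 z [ 0. -0. -1.] w 17.56751336555795 F [ 0.84 -1.31 -1.5 ] M [-0.096  0.044 -0.025]
t 10.7 pos [541.4 -37.7  45.3] xang 114.63 z [ 0. -0. -1.] w 17.559408145074336 F [-0.23  0.2  -1.34] M [-0.095  0.014 -0.002]
```

View pics/w7.png

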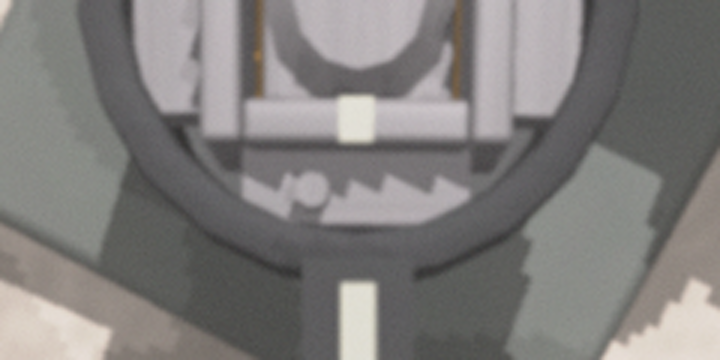

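Socket is over the head and centred, with light contact starting. I press a touch more, then turn the first 12° clockwise, which is always safe.

Call:
play_rows(
  increments=[
    {"x": 0, "y": 0, "z": 0.8, "rx": 0, "ry": 0, "rz": 0, "claw": 0},
    {"x": 0, "y": 0, "z": 0.8, "rx": 0, "ry": 0, "rz": 0, "claw": 0},
    {"x": 0, "y": 0, "z": 0.8, "rx": 0, "ry": 0, "rz": 0, "claw": 0},
    {"x": 0, "y": 0, "z": 0.8, "rx": 0, "ry": 0, "rz": 0, "claw": 0},
  ],
)

```text
clock: 11.1
eef_pos: [541.4, -37.8, 44.6]
ee_rot: [0.0, 0.54, 0.842, 0.0]
contact_force: [0.1, -2.2, 0.5]
gripper_width: 17.6
finger_force: 30.0
```

Call:
play_rows(
  increments=[
    {"x": 0, "y": -2.0, "z": 0, "rx": 0, "ry": 0, "rz": 1, "claw": 0},
    {"x": 0.04, "y": -4.0, "z": 0, "rx": 0, "ry": 0, "rz": 2, "claw": 0},
    {"x": 0.2, "y": -8.0, "z": 0, "rx": 0, "ry": 0, "rz": 4, "claw": 0},
    {"x": 0.5, "y": -12.0, "z": 0, "rx": 0, "ry": 0, "rz": 6, "claw": 0},
    {"x": 0.5, "y": -12.0, "z": 0, "rx": 0, "ry": 0, "rz": 6, "claw": 0},
  ],
)

```text
clock: 11.6
eef_pos: [530.0, -42.4, 44.5]
ee_rot: [0.0, 0.584, 0.812, 0.0]
contact_force: [1.4, -1.9, -0.0]
gripper_width: 17.8
finger_force: 30.0
```

Run:
```python
from h import *
pose()
```

```text
t 11.6 pos [530.  -42.4  44.5] xang 108.53 z [ 0.001 -0.    -1.   ] w 17.794451728090035 F [ 1.37 -1.94 -0.04] M [-0.019 -0.074 -0.098]
```

Call:
play_rows(
  increments=[
    {"x": 0.04, "y": -4.0, "z": 0, "rx": 0, "ry": 0, "rz": 2, "claw": 0},
    {"x": 0.2, "y": -8.0, "z": 0, "rx": 0, "ry": 0, "rz": 4, "claw": 0},
    {"x": 0.5, "y": -12.0, "z": 0, "rx": 0, "ry": 0, "rz": 6, "claw": 0},
    {"x": 0.5, "y": -12.0, "z": 0, "rx": 0, "ry": 0, "rz": 6, "claw": 0},
  ],
)

```text
clock: 12.0
eef_pos: [518.7, -46.0, 44.6]
ee_rot: [0.001, 0.625, 0.78, 0.0]
contact_force: [2.6, -2.9, 0.7]
gripper_width: 17.7
finger_force: 30.0
```

Call:
play_rows(
  increments=[
    {"x": 0, "y": -2.0, "z": 0, "rx": 0, "ry": 0, "rz": 1, "claw": 0},
    {"x": 0.04, "y": -4.0, "z": 0, "rx": 0, "ry": 0, "rz": 2, "claw": 0},
    {"x": 0.1, "y": -6.0, "z": 0, "rx": 0, "ry": 0, "rz": 3, "claw": 0},
    {"x": 0.1, "y": -6.0, "z": 0, "rx": 0, "ry": 0, "rz": 3, "claw": 0},
  ],
)

```text
clock: 12.4
eef_pos: [512.8, -47.1, 44.5]
ee_rot: [0.0, 0.646, 0.764, -0.0]
contact_force: [2.5, -3.8, 1.1]
gripper_width: 17.9
finger_force: 30.0
```

Call:
play_rows(
  increments=[
    {"x": 0, "y": -2.0, "z": 0, "rx": 0, "ry": 0, "rz": 1, "claw": 0},
    {"x": 0.04, "y": -4.0, "z": 0, "rx": 0, "ry": 0, "rz": 2, "claw": 0},
    {"x": 0.1, "y": -6.0, "z": 0, "rx": 0, "ry": 0, "rz": 3, "claw": 0},
    {"x": 0.1, "y": -6.0, "z": 0, "rx": 0, "ry": 0, "rz": 3, "claw": 0},
  ],
)

```text
clock: 12.8
eef_pos: [506.8, -47.9, 44.5]
ee_rot: [0.0, 0.665, 0.747, -0.0]
contact_force: [0.7, -3.4, 1.0]
gripper_width: 17.8
finger_force: 30.0
```

Call:
play_rows(
  increments=[
    {"x": 0, "y": -2.0, "z": 0, "rx": 0, "ry": 0, "rz": 1, "claw": 0},
    {"x": 0.04, "y": -4.0, "z": 0, "rx": 0, "ry": 0, "rz": 2, "claw": 0},
    {"x": 0.1, "y": -6.0, "z": 0, "rx": 0, "ry": 0, "rz": 3, "claw": 0},
    {"x": 0.1, "y": -6.0, "z": 0, "rx": 0, "ry": 0, "rz": 3, "claw": 0},
  ],
)

```text
clock: 13.2
eef_pos: [500.7, -48.5, 44.5]
ee_rot: [0.0, 0.685, 0.729, -0.0]
contact_force: [1.2, -4.9, 1.2]
gripper_width: 18.0
finger_force: 30.0
```

Run:
```python
from h import *
pose()
```

```text
t 13.2 pos [500.7 -48.5  44.5] xang 93.58 z [ 0. -0. -1.] w 18.008175573967506 F [ 1.2  -4.92  1.25] M [-0.631 -0.213 -0.025]
```

Call:
play_rows(
  increments=[
    {"x": -0.8, "y": -2.0, "z": 0, "rx": 0, "ry": 0, "rz": 1, "claw": 0},
    {"x": -0.8, "y": -4.0, "z": 0, "rx": 0, "ry": 0, "rz": 2, "claw": 0},
    {"x": -0.7, "y": -6.0, "z": 0, "rx": 0, "ry": 0, "rz": 3, "claw": 0},
    {"x": -0.7, "y": -6.0, "z": 0, "rx": 0, "ry": 0, "rz": 3, "claw": 0},
  ],
)

```text
clock: 13.6
eef_pos: [494.5, -49.0, 44.3]
ee_rot: [-0.0, 0.704, 0.711, 0.0]
contact_force: [1.7, 0.3, 1.5]
gripper_width: 17.6
finger_force: 30.0
```

Call:
play_rows(
  increments=[
    {"x": 0, "y": -2.0, "z": 0, "rx": 0, "ry": 0, "rz": 1, "claw": 0},
    {"x": 0.04, "y": -4.0, "z": 0, "rx": 0, "ry": 0, "rz": 2, "claw": 0},
    {"x": 0.1, "y": -6.0, "z": 0, "rx": 0, "ry": 0, "rz": 3, "claw": 0},
    {"x": 0.1, "y": -6.0, "z": 0, "rx": 0, "ry": 0, "rz": 3, "claw": 0},
  ],
)

```text
clock: 14.0
eef_pos: [488.5, -49.0, 44.2]
ee_rot: [-0.0, 0.722, 0.692, 0.0]
contact_force: [1.8, 1.7, 0.9]
gripper_width: 17.4
finger_force: 30.0
```

Call:
play_rows(
  increments=[
    {"x": 0, "y": -2.0, "z": 0, "rx": 0, "ry": 0, "rz": 1, "claw": 0},
    {"x": 0.04, "y": -4.0, "z": 0, "rx": 0, "ry": 0, "rz": 2, "claw": 0},
    {"x": 0.1, "y": -6.0, "z": 0, "rx": 0, "ry": 0, "rz": 3, "claw": 0},
    {"x": 0.1, "y": -6.0, "z": 0, "rx": 0, "ry": 0, "rz": 3, "claw": 0},
  ],
)

```text
clock: 14.4
eef_pos: [482.5, -48.7, 44.3]
ee_rot: [-0.0, 0.74, 0.673, 0.0]
contact_force: [1.8, 3.9, 0.1]
gripper_width: 18.1
finger_force: 30.0
```

Run:
```python
from h import *
pose()
```

```text
t 14.4 pos [482.5 -48.7  44.3] xang 84.58 z [-0.  0. -1.] w 18.07887687224656 F [1.82 3.85 0.06] M [ 0.906 -0.307 -0.143]
```

Call:
play_rows(
  increments=[
    {"x": 0.4, "y": -2.0, "z": 0, "rx": 0, "ry": 0, "rz": 1, "claw": 0},
    {"x": 0.5, "y": -4.0, "z": 0, "rx": 0, "ry": 0, "rz": 2, "claw": 0},
    {"x": 0.6, "y": -6.0, "z": 0, "rx": 0, "ry": 0, "rz": 3, "claw": 0},
    {"x": 0.6, "y": -6.0, "z": 0, "rx": 0, "ry": 0, "rz": 3, "claw": 0},
  ],
)

```text
clock: 14.8
eef_pos: [476.7, -47.9, 44.4]
ee_rot: [0.0, 0.757, 0.653, -0.0]
contact_force: [1.8, 1.6, 0.2]
gripper_width: 17.6
finger_force: 30.0
```

Call:
play_rows(
  increments=[
    {"x": 0, "y": -2.0, "z": 0, "rx": 0, "ry": 0, "rz": 1, "claw": 0},
    {"x": 0.04, "y": -4.0, "z": 0, "rx": 0, "ry": 0, "rz": 2, "claw": 0},
    {"x": 0.1, "y": -6.0, "z": 0, "rx": 0, "ry": 0, "rz": 3, "claw": 0},
    {"x": 0.1, "y": -6.0, "z": 0, "rx": 0, "ry": 0, "rz": 3, "claw": 0},
  ],
)

```text
clock: 15.2
eef_pos: [470.7, -46.8, 44.3]
ee_rot: [0.0, 0.774, 0.633, -0.0]
contact_force: [1.7, 1.6, 0.7]
gripper_width: 17.6
finger_force: 30.0
```

Call:
play_rows(
  increments=[
    {"x": 0, "y": -2.0, "z": 0, "rx": 0, "ry": 0, "rz": 1, "claw": 0},
    {"x": 0.04, "y": -4.0, "z": 0, "rx": 0, "ry": 0, "rz": 2, "claw": 0},
    {"x": 0.1, "y": -6.0, "z": 0, "rx": 0, "ry": 0, "rz": 3, "claw": 0},
    {"x": 0.1, "y": -6.0, "z": 0, "rx": 0, "ry": 0, "rz": 3, "claw": 0},
  ],
)

```text
clock: 15.6
eef_pos: [464.9, -45.5, 44.3]
ee_rot: [-0.0, 0.79, 0.613, -0.0]
contact_force: [1.1, -0.0, 0.6]
gripper_width: 17.7
finger_force: 30.0
```

Run:
```python
from h import *
pose()
```

```text
t 15.6 pos [464.9 -45.5  44.3] xang 75.58 z [-0.  0. -1.] w 17.67780426418467 F [ 1.14 -0.02  0.63] M [ 0.446 -0.286 -0.065]
```

39° so far with only drag; I continue.

Call:
play_rows(
  increments=[
    {"x": 0, "y": -2.0, "z": 0, "rx": 0, "ry": 0, "rz": 1, "claw": 0},
    {"x": 0.04, "y": -4.0, "z": 0, "rx": 0, "ry": 0, "rz": 2, "claw": 0},
    {"x": 0.1, "y": -6.0, "z": 0, "rx": 0, "ry": 0, "rz": 3, "claw": 0},
    {"x": 0.1, "y": -6.0, "z": 0, "rx": 0, "ry": 0, "rz": 3, "claw": 0},
  ],
)

```text
clock: 16.0
eef_pos: [459.1, -43.9, 44.3]
ee_rot: [-0.0, 0.806, 0.592, -0.0]
contact_force: [0.8, 1.3, 0.7]
gripper_width: 17.6
finger_force: 30.0
```

Call:
play_rows(
  increments=[
    {"x": 0, "y": -2.0, "z": 0, "rx": 0, "ry": 0, "rz": 1, "claw": 0},
    {"x": 0.04, "y": -4.0, "z": 0, "rx": 0, "ry": 0, "rz": 2, "claw": 0},
    {"x": 0.1, "y": -6.0, "z": 0, "rx": 0, "ry": 0, "rz": 3, "claw": 0},
    {"x": 0.1, "y": -6.0, "z": 0, "rx": 0, "ry": 0, "rz": 3, "claw": 0},
  ],
)

```text
clock: 16.4
eef_pos: [453.4, -42.0, 44.3]
ee_rot: [-0.0, 0.821, 0.571, 0.0]
contact_force: [1.7, 3.1, 0.1]
gripper_width: 17.8
finger_force: 30.0
```

Call:
play_rows(
  increments=[
    {"x": 0, "y": -2.0, "z": 0, "rx": 0, "ry": 0, "rz": 1, "claw": 0},
    {"x": 0.04, "y": -4.0, "z": 0, "rx": 0, "ry": 0, "rz": 2, "claw": 0},
    {"x": 0.1, "y": -6.0, "z": 0, "rx": 0, "ry": 0, "rz": 3, "claw": 0},
    {"x": 0.1, "y": -6.0, "z": 0, "rx": 0, "ry": 0, "rz": 3, "claw": 0},
  ],
)

```text
clock: 16.8
eef_pos: [447.9, -39.7, 44.3]
ee_rot: [-0.0, 0.836, 0.549, 0.0]
contact_force: [2.1, 2.2, 0.4]
gripper_width: 17.8
finger_force: 30.0
```

Run:
```python
from h import *
pose();print(np.round(rot().inv().apply(observe()["contact_force"]),2))
```

```text
t 16.8 pos [447.9 -39.7  44.3] xang 66.58 z [ 0.  0. -1.] w 17.811912949764032 F [2.09 2.24 0.37] M [ 0.581 -0.384  0.022]
[ 2.88  1.03 -0.37]
```

Call:
play_rows(
  increments=[
    {"x": 0.2, "y": -2.0, "z": 0, "rx": 0, "ry": 0, "rz": 1, "claw": 0},
    {"x": 0.25, "y": -4.0, "z": 0, "rx": 0, "ry": 0, "rz": 2, "claw": 0},
    {"x": 0.3, "y": -6.0, "z": 0, "rx": 0, "ry": 0, "rz": 3, "claw": 0},
    {"x": 0.3, "y": -6.0, "z": 0, "rx": 0, "ry": 0, "rz": 3, "claw": 0},
  ],
)

```text
clock: 17.2
eef_pos: [442.4, -37.2, 44.4]
ee_rot: [0.0, 0.85, 0.527, -0.0]
contact_force: [0.6, 1.5, 0.3]
gripper_width: 17.7
finger_force: 30.0
```

Call:
play_rows(
  increments=[
    {"x": 0, "y": -2.0, "z": 0, "rx": 0, "ry": 0, "rz": 1, "claw": 0},
    {"x": 0.04, "y": -4.0, "z": 0, "rx": 0, "ry": 0, "rz": 2, "claw": 0},
    {"x": 0.1, "y": -6.0, "z": 0, "rx": 0, "ry": 0, "rz": 3, "claw": 0},
    {"x": 0.1, "y": -6.0, "z": 0, "rx": 0, "ry": 0, "rz": 3, "claw": 0},
  ],
)

```text
clock: 17.6
eef_pos: [437.1, -34.4, 44.3]
ee_rot: [-0.0, 0.863, 0.504, -0.0]
contact_force: [1.9, 0.9, 1.0]
gripper_width: 17.4
finger_force: 30.0
```

Call:
play_rows(
  increments=[
    {"x": 0, "y": -2.0, "z": 0, "rx": 0, "ry": 0, "rz": 1, "claw": 0},
    {"x": 0.04, "y": -4.0, "z": 0, "rx": 0, "ry": 0, "rz": 2, "claw": 0},
    {"x": 0.1, "y": -6.0, "z": 0, "rx": 0, "ry": 0, "rz": 3, "claw": 0},
    {"x": 0.1, "y": -6.0, "z": 0, "rx": 0, "ry": 0, "rz": 3, "claw": 0},
  ],
)

```text
clock: 18.0
eef_pos: [431.9, -31.3, 44.3]
ee_rot: [0.0, 0.876, 0.482, -0.0]
contact_force: [1.6, 0.8, 0.4]
gripper_width: 17.9
finger_force: 30.0
```

Run:
```python
from h import *
pose();print(np.round(rot().inv().apply(observe()["contact_force"]),2))
```

```text
t 18.0 pos [431.9 -31.3  44.3] xang 57.58 z [-0. -0. -1.] w 17.856657160604453 F [1.63 0.84 0.42] M [ 0.399 -0.36  -0.049]
[ 1.58  0.92 -0.42]
```

Call:
play_rows(
  increments=[
    {"x": 0, "y": -2.0, "z": 0, "rx": 0, "ry": 0, "rz": 1, "claw": 0},
    {"x": 0.04, "y": -4.0, "z": 0, "rx": 0, "ry": 0, "rz": 2, "claw": 0},
    {"x": 0.1, "y": -6.0, "z": 0, "rx": 0, "ry": 0, "rz": 3, "claw": 0},
    {"x": 0.1, "y": -6.0, "z": 0, "rx": 0, "ry": 0, "rz": 3, "claw": 0},
  ],
)

```text
clock: 18.4
eef_pos: [427.0, -28.0, 44.4]
ee_rot: [-0.0, 0.889, 0.459, 0.0]
contact_force: [2.7, 1.7, 1.0]
gripper_width: 17.6
finger_force: 30.0
```

Call:
play_rows(
  increments=[
    {"x": 0, "y": -2.0, "z": 0, "rx": 0, "ry": 0, "rz": 1, "claw": 0},
    {"x": 0.04, "y": -4.0, "z": 0, "rx": 0, "ry": 0, "rz": 2, "claw": 0},
    {"x": 0.1, "y": -6.0, "z": 0, "rx": 0, "ry": 0, "rz": 3, "claw": 0},
    {"x": 0.1, "y": -6.0, "z": 0, "rx": 0, "ry": 0, "rz": 3, "claw": 0},
  ],
)

```text
clock: 18.8
eef_pos: [422.1, -24.4, 44.3]
ee_rot: [-0.0, 0.9, 0.435, 0.0]
contact_force: [2.1, 2.0, 0.3]
gripper_width: 17.6
finger_force: 30.0
```

Call:
play_rows(
  increments=[
    {"x": 0, "y": -2.0, "z": 0, "rx": 0, "ry": 0, "rz": 1, "claw": 0},
    {"x": 0.04, "y": -4.0, "z": 0, "rx": 0, "ry": 0, "rz": 2, "claw": 0},
    {"x": 0.1, "y": -6.0, "z": 0, "rx": 0, "ry": 0, "rz": 3, "claw": 0},
    {"x": 0.1, "y": -6.0, "z": 0, "rx": 0, "ry": 0, "rz": 3, "claw": 0},
  ],
)

```text
clock: 19.2
eef_pos: [417.5, -20.6, 44.4]
ee_rot: [0.0, 0.911, 0.411, 0.0]
contact_force: [2.6, 2.2, 0.1]
gripper_width: 18.0
finger_force: 30.0
```

Run:
```python
from h import *
pose();print(np.round(rot().inv().apply(observe()["contact_force"]),2))
```

```text
t 19.2 pos [417.5 -20.6  44.4] xang 48.58 z [ 0.  0. -1.] w 17.982284772635648 F [2.61 2.19 0.06] M [ 0.446 -0.484  0.024]
[ 3.37  0.5  -0.06]
```

Run:
```python
from h import *
im=grab_frame("wrist");pose()
hsv=cv2.cvtColor(im,cv2.COLOR_RGB2HSV);S,V=hsv[...,1],hsv[...,2]
w=((V>185)&(S<70)).astype(np.uint8);w[145:]=0;w[:,:270]=0;w[:,370:]=0
n,l,s,c=cv2.connectedComponentsWithStats(w)
for i in range(1,n):
    if s[i,4]>30: print(s[i],c[i])
save("w8",im,(200,0,440,150),3)
```

```text
t 19.25 pos [417.6 -20.7  44.4] xang 48.63 z [ 0.  0. -1.] w 17.83964465092313 F [ 1.54  2.1  -1.01] M [ 0.517 -0.401  0.026]
[360   0   6  43 125] [362.088  18.744]
[270   5   6  21  47] [271.23404255  14.10638298]
[270  26   5  17  42] [271.35714286  34.02380952]
[283  32  65  15 311] [316.          37.78456592]
[314  95  11  40 438] [319.        114.4109589]
```

View pics/w8.png

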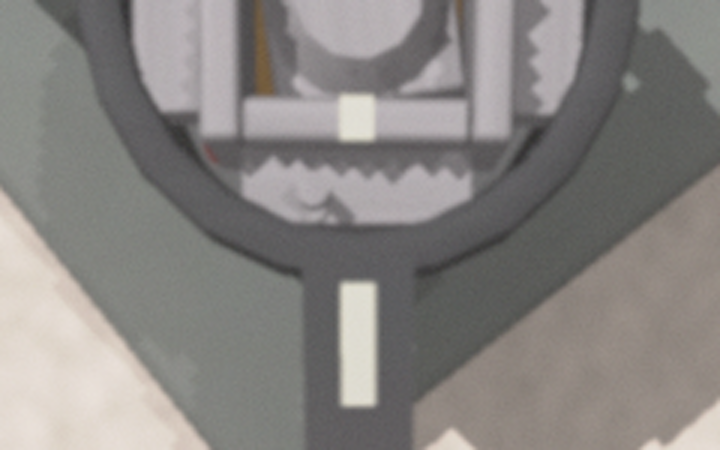

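The lines are still in line (357,118 and 357,343 in the crop), so it isn't tripped. The bolt turns with the socket and the stop must be close.

Call:
play_rows(
  increments=[
    {"x": 0.2, "y": -2.0, "z": 0, "rx": 0, "ry": 0, "rz": 1, "claw": 0},
    {"x": 0.25, "y": -4.0, "z": 0, "rx": 0, "ry": 0, "rz": 2, "claw": 0},
    {"x": 0.25, "y": -4.0, "z": 0, "rx": 0, "ry": 0, "rz": 2, "claw": 0},
  ],
)

```text
clock: 19.55
eef_pos: [414.8, -18.1, 44.4]
ee_rot: [0.0, 0.918, 0.395, 0.0]
contact_force: [2.8, 0.2, 0.4]
gripper_width: 17.7
finger_force: 30.0
```

Call:
play_rows(
  increments=[
    {"x": 0, "y": -2.0, "z": 0, "rx": 0, "ry": 0, "rz": 1, "claw": 0},
    {"x": 0.04, "y": -4.0, "z": 0, "rx": 0, "ry": 0, "rz": 2, "claw": 0},
    {"x": 0.04, "y": -4.0, "z": 0, "rx": 0, "ry": 0, "rz": 2, "claw": 0},
  ],
)

```text
clock: 19.85
eef_pos: [412.0, -15.3, 44.5]
ee_rot: [0.0, 0.925, 0.379, 0.0]
contact_force: [4.7, -1.5, 0.7]
gripper_width: 17.6
finger_force: 30.0
```

Call:
play_rows(
  increments=[
    {"x": 0, "y": -2.0, "z": 0, "rx": 0, "ry": 0, "rz": 1, "claw": 0},
    {"x": 0.04, "y": -4.0, "z": 0, "rx": 0, "ry": 0, "rz": 2, "claw": 0},
    {"x": 0.04, "y": -4.0, "z": 0, "rx": 0, "ry": 0, "rz": 2, "claw": 0},
  ],
)

```text
clock: 20.15
eef_pos: [409.1, -12.3, 44.4]
ee_rot: [0.0, 0.932, 0.363, 0.0]
contact_force: [4.3, -2.4, -0.3]
gripper_width: 17.5
finger_force: 30.0
```

Call:
play_rows(
  increments=[
    {"x": 0, "y": -2.0, "z": 0, "rx": 0, "ry": 0, "rz": 1, "claw": 0},
    {"x": 0.04, "y": -4.0, "z": 0, "rx": 0, "ry": 0, "rz": 2, "claw": 0},
    {"x": 0.04, "y": -4.0, "z": 0, "rx": 0, "ry": 0, "rz": 2, "claw": 0},
  ],
)

```text
clock: 20.45
eef_pos: [406.2, -9.1, 44.3]
ee_rot: [-0.0, 0.938, 0.347, -0.0]
contact_force: [3.6, -3.1, 0.8]
gripper_width: 17.8
finger_force: 30.0
```

```bash
cat > chk.py <<'E'
from h import *
im=grab_frame("wrist");pose();print("toolF",np.round(rot().inv().apply(observe()["contact_force"]),2))
# socket angle relative to handle: front-wall lower edge (dark line) fit + white mark
h,s,v=cv2.split(cv2.cvtColor(im,cv2.COLOR_RGB2HSV));w=(v>195)&(s<55)&((im[...,0].astype(int)-im[...,2])>8)
for a,b in((20,60),(90,140)):
    k=np.argwhere(w[a:b,280:360]);print("white",len(k),k.mean(0)+[a,280] if len(k) else "")
g=cv2.GaussianBlur(cv2.cvtColor(im,cv2.COLOR_RGB2GRAY),(3,3),0)[15:65,270:370]
L=cv2.HoughLinesP(cv2.Canny(g,40,100),1,np.pi/360,25,minLineLength=30,maxLineGap=6)
if L is not None:
    for x1,y1,x2,y2 in L[:8].reshape(-1,4): print("line",x1+270,y1+15,x2+270,y2+15,round(np.degrees(np.arctan2(y2-y1,x2-x1)),1))
E
python3 chk.py
```

```text
t 20.5 pos [406.3  -9.2  44.3] xang 40.63 z [-0.  0. -1.] w 17.444857097328 F [ 3.06 -2.03  0.21] M [-0.193 -0.604  0.068]
toolF [ 1.    3.53 -0.21]
white 173 [ 38.48554913 322.59537572]
white 438 [114.4109589 319.       ]
line 273 49 318 46 -3.8
line 286 58 324 56 -3.0
line 319 47 369 41 -6.8
line 325 30 361 23 -11.0
```

The force peaked and is now falling, and the socket lags the handle by about 0.1 rad: it is breaking over.

Call:
play_rows(
  increments=[
    {"x": 0, "y": -2.0, "z": 0, "rx": 0, "ry": 0, "rz": 1, "claw": 0},
    {"x": 0.04, "y": -4.0, "z": 0, "rx": 0, "ry": 0, "rz": 2, "claw": 0},
    {"x": 0.04, "y": -4.0, "z": 0, "rx": 0, "ry": 0, "rz": 2, "claw": 0},
  ],
)

```text
clock: 20.8
eef_pos: [403.6, -6.0, 44.2]
ee_rot: [-0.0, 0.944, 0.33, -0.0]
contact_force: [2.1, -0.3, 1.8]
gripper_width: 17.6
finger_force: 30.0
```

Call:
play_rows(
  increments=[
    {"x": 0, "y": -2.0, "z": 0, "rx": 0, "ry": 0, "rz": 1, "claw": 0},
    {"x": 0.04, "y": -4.0, "z": 0, "rx": 0, "ry": 0, "rz": 2, "claw": 0},
    {"x": 0.04, "y": -4.0, "z": 0, "rx": 0, "ry": 0, "rz": 2, "claw": 0},
  ],
)

```text
clock: 21.1
eef_pos: [401.0, -2.7, 44.2]
ee_rot: [-0.0, 0.949, 0.314, -0.0]
contact_force: [1.6, -1.0, 1.3]
gripper_width: 17.9
finger_force: 30.0
```

Call:
play_rows(
  increments=[
    {"x": 0, "y": -2.0, "z": 0, "rx": 0, "ry": 0, "rz": 1, "claw": 0},
    {"x": 0.04, "y": -4.0, "z": 0, "rx": 0, "ry": 0, "rz": 2, "claw": 0},
    {"x": 0.04, "y": -4.0, "z": 0, "rx": 0, "ry": 0, "rz": 2, "claw": 0},
  ],
)

```text
clock: 21.4
eef_pos: [398.6, 0.3, 44.2]
ee_rot: [-0.0, 0.955, 0.297, -0.0]
contact_force: [-0.1, 0.2, 1.5]
gripper_width: 17.4
finger_force: 30.0
```

```bash
python3 chk.py
```

```text
t 21.45 pos [3.987e+02 2.000e-01 4.420e+01] xang 34.63 z [-0.001 -0.    -1.   ] w 17.817489596290933 F [-0.32  0.69  0.58] M [ 0.096 -0.165  0.003]
toolF [ 0.12 -0.75 -0.58]
white 176 [ 35.42045455 336.35227273]
white 400 [114.5 320.5]
line 284 63 333 44 -21.2
line 286 15 300 55 70.7
line 296 45 327 33 -21.2
line 313 36 358 18 -21.8
line 306 55 344 40 -21.5
```

Tripped: the socket's edges are now about -21° (0.37 rad) to the handle and the tangential force has gone. I let go and lift away.

Call:
play_rows(
  increments=[
    {"x": 0, "y": 0, "z": 0, "rx": 0, "ry": 0, "rz": 0, "claw": 0},
    {"x": 0, "y": 0, "z": 0, "rx": 0, "ry": 0, "rz": 0, "claw": 0.4},
    {"x": 0, "y": 0, "z": 0, "rx": 0, "ry": 0, "rz": 0, "claw": 0.6},
    {"x": 0, "y": 0, "z": 0, "rx": 0, "ry": 0, "rz": 0, "claw": 0.6},
    {"x": 0, "y": 0, "z": 0, "rx": 0, "ry": 0, "rz": 0, "claw": 0.6},
  ],
)

```text
clock: 21.95
eef_pos: [398.9, 0.1, 44.2]
ee_rot: [-0.0, 0.955, 0.298, -0.0]
contact_force: [0.4, 1.2, 0.3]
gripper_width: 45.1
finger_force: 0.0
```

Call:
play_rows(
  increments=[
    {"x": 0, "y": 0, "z": 0, "rx": 0, "ry": 0, "rz": 0, "claw": 0.6},
    {"x": 0, "y": 0, "z": 0, "rx": 0, "ry": 0, "rz": 0, "claw": 0.6},
  ],
)

```text
clock: 22.15
eef_pos: [399.0, 0.1, 44.3]
ee_rot: [-0.0, 0.955, 0.298, -0.0]
contact_force: [0.6, -0.7, -0.1]
gripper_width: 55.5
finger_force: 0.0
```

Call:
play_rows(
  increments=[
    {"x": 0, "y": 0, "z": -10, "rx": 0, "ry": 0, "rz": 0, "claw": 0.6},
    {"x": 0, "y": 0, "z": -25, "rx": 0, "ry": 0, "rz": 0, "claw": 0.6},
    {"x": 0, "y": 0, "z": -45, "rx": 0, "ry": 0, "rz": 0, "claw": 0.6},
    {"x": 0, "y": 0, "z": -70, "rx": 0, "ry": 0, "rz": 0, "claw": 0.6},
    {"x": 0, "y": 0, "z": -100, "rx": 0, "ry": 0, "rz": 0, "claw": 0.6},
  ],
)

```text
clock: 22.65
eef_pos: [398.4, 0.2, 145.4]
ee_rot: [-0.0, 0.955, 0.298, -0.0]
contact_force: [0.5, 0.7, 0.5]
gripper_width: 55.6
finger_force: 0.0
```

Call:
play_rows(
  increments=[
    {"x": -20, "y": 0, "z": 0, "rx": 0, "ry": 0, "rz": 0, "claw": 0.6},
    {"x": -20, "y": 0, "z": 0, "rx": 0, "ry": 0, "rz": 0, "claw": 0.6},
    {"x": -20, "y": 0, "z": 0, "rx": 0, "ry": 0, "rz": 0, "claw": 0.6},
    {"x": -20, "y": 0, "z": 0, "rx": 0, "ry": 0, "rz": 0, "claw": 0.6},
  ],
)

```text
clock: 23.05
eef_pos: [382.6, -11.0, 144.0]
ee_rot: [-0.0, 0.955, 0.298, -0.0]
contact_force: [-0.7, 0.3, 0.0]
gripper_width: 55.7
finger_force: 0.0
```

Run:
```python
from h import *
pose();st=observe();C=cam("wrist",st);im=grab_frame("wrist");cv2.imwrite("pics/end.png",im[...,::-1])
for n,z in {"wrench_socket":40,"wrench_grip":60,"bolt_head":40}.items():
    for d in tip_of("wrist",n)[:2]: print(n,round(d["p"],2),np.round(d["at"]),np.round(back(C,d["at"],z),1))
hsv=cv2.cvtColor(im,cv2.COLOR_RGB2HSV);m=((hsv[...,0]<8)|(hsv[...,0]>172))&(hsv[...,1]>150);m[290:]=0
n,l,s,c=cv2.connectedComponentsWithStats(m.astype(np.uint8));i=1+np.argmax(s[1:,4])
P=np.array([back(C,(u,v),62)[:2] for v,u in np.argwhere(l==i)],np.float32)
v=cv2.fitLine(P,cv2.DIST_L2,0,.01,.01).ravel();print(s[i],"grip dir",np.degrees(np.arctan2(v[1],v[0])),P.mean(0))
d=np.array([493.5,66])-P.mean(0);print("perp dist of grip line from bolt",v[0]*d[1]-v[1]*d[0])
```

```text
t 23.05 pos [382.6 -11.  144. ] xang 34.62 z [-0.001  0.    -1.   ] w 55.71463407241558 F [-0.67  0.26  0.04] M [-0.105  0.132 -0.024]
wrench_grip 0.57 [321. 203.] [400.    0.4  60. ]
bolt_head 0.9 [319.  18.] [494.   67.1  40. ]
[ 309  178   24   98 2163] grip dir 35.117638 [387.70123    -7.6848516]
perp dist of grip line from bolt -0.589300214213381
```

Run:
```python
from h import *
from scipy.optimize import least_squares
st=observe();Cw=cam("wrist",st);grab_frame("wrist");a=tip_of("wrist","wrench_grip")[:1]
grab_frame("scene");Cs=cam("scene");b=[d for d in tip_of("scene","wrench_grip")];sk=tip_of("scene","wrench_socket")
g=proj(Cs,[398.9,0.7,60]);print("expected grip px",g,"if 20mm low",proj(Cs,[398.9,.7,40]),"bolt",proj(Cs,[493.5,66,40]))
for d in b+sk: print(d["at"],round(d["p"],2))
for d in b:
    if np.hypot(*(np.array(d["at"])-g))<30:
        r=least_squares(lambda X:np.r_[proj(Cw,X)-a[0]["at"],proj(Cs,X)-d["at"]],[399,1,60]);print(r.x,r.cost)
w=cv2.imread("pics/end.png");h=cv2.cvtColor(w,cv2.COLOR_BGR2HSV)
for row in(185,200,230,260):
    k=np.flatnonzero(((h[row,:,0]<8)|(h[row,:,0]>172))&(h[row,:,1]>150));k=k[abs(k-320)<30];print(row,len(k),np.linalg.norm(back(Cw,(k.max()+.5,row),64)-back(Cw,(k.min()-.5,row),64)) if len(k) else "")
```

```text
expected grip px [331.36451715 222.95860923] if 20mm low [331.18128239 228.96544501] bolt [335.01405892 256.52119596]
[368.8, 350.9] 0.81
[283.1, 182.9] 0.74
[235.6, 306.8] 0.69
[333.6, 229.8] 0.68
[336.8, 253.6] 0.97
[356.2, 404.0] 0.96
[283.7, 169.5] 0.7
[395.80192529  -2.84950984  34.44518174] 4.951265789276389
185 24 15.016368519719144
200 22 13.891102096512043
230 23 14.802764784296974
260 21 13.792512604079128
```

```bash
cat > tilt.py <<'E'
from h import *
from scipy.optimize import least_squares
st=observe();C=cam("wrist",st);im=grab_frame("wrist")
hsv=cv2.cvtColor(im,cv2.COLOR_RGB2HSV);H,S,V=[hsv[...,i].astype(int) for i in range(3)]
red=((H<8)|(H>172))&(S>150)&(abs(np.arange(640)-320)<30)
rows=np.flatnonzero(red.sum(1)>10);print("red rows",rows.min(),rows.max(),"gaps",rows[:-1][np.diff(rows)>1],rows[1:][np.diff(rows)>1],"med width",[int(red[r].sum()) for r in rows[::10]])
w=(V>185)&(S<70);w[:,:305]=0;w[:,335:]=0;w[190:]=0
n,l,s,c=cv2.connectedComponentsWithStats(w.astype(np.uint8))
for i in range(1,n):
    if s[i,4]>25: print("white",s[i],c[i])
a=np.radians(34.63);u=-np.array([np.cos(a),np.sin(a)])
for phi in(0,4,8,12,16):
    f=np.radians(phi)
    def P(s_,h): # along handle s_, height above underside h, pivot at washer edge 18.5
        q=s_-18.5;x=18.5+q*np.cos(f)-h*np.sin(f);z=40-q*np.sin(f)+h*np.cos(f)
        return proj(C,[*(np.array([493.5,66])+u*x),z])
    wid=246 
    print(phi,"white",[round(P(k,20)[1],1) for k in(35,48.5)],"redstart",round(P(76,28)[1],1),"sock wall",[round(P(k,22)[1],1) for k in(13.5,18.5)],"redwidth@100",round(18*C[0][0,0]/((C[2]@np.array([*(np.array([493.5,66])+u*100),40+28-(100-18.5)*np.sin(f)])+C[3])[2]),1))
E
python3 tilt.py
```

```text
red rows 151 292 gaps [167 274] [178 284] med width [22, 24, 23, 23, 23, 22, 22, 22, 22, 22, 21, 21, 20]
white [326  42   7   7  36] [329.08333333  45.22222222]
white [318  83   5  22 108] [320.          93.30555556]
white [305 122   4  45 114] [306.09649123 138.89473684]
white [332 132   3  17  39] [333.17948718 139.71794872]
white [305 172   2  18  30] [305.4 181.7]
0 white [np.float64(73.1), np.float64(96.3)] redstart 142.8 sock wall [np.float64(34.4), np.float64(43.3)] redwidth@100 29.3
4 white [np.float64(70.8), np.float64(94.1)] redstart 139.1 sock wall [np.float64(31.5), np.float64(40.6)] redwidth@100 28.6
8 white [np.float64(68.5), np.float64(91.7)] redstart 135.0 sock wall [np.float64(28.7), np.float64(37.9)] redwidth@100 28.0
12 white [np.float64(66.1), np.float64(89.1)] redstart 130.6 sock wall [np.float64(26.1), np.float64(35.3)] redwidth@100 27.4
16 white [np.float64(63.7), np.float64(86.4)] redstart 125.9 sock wall [np.float64(23.5), np.float64(32.8)] redwidth@100 26.9
```

Run:
```python
from h import *
from scipy.optimize import least_squares
st=observe();C=cam("wrist",st)
a=np.radians(34.63);u=-np.array([np.cos(a),np.sin(a)])
def P(f,x0,z0,s,h): return proj(C,[*(np.array([493.5,66])+u*(x0+s*np.cos(f)+h*np.sin(f))),z0-s*np.sin(f)+h*np.cos(f)])
# feature distances: calibrate from held picture (white handle 35..48.5 @h20, socket wall mid 16 @h22, red start 76 @h28)
obs=[(16,22,45.2),(35,20,82.7),(48.5,20,104.8),(76,28,150.7)]
for z0 in(40,42,44,46,48):
    r=least_squares(lambda q:[P(q[0],q[1],z0,s,h)[1]-o for s,h,o in obs],[.1,0])
    print(z0,"phi",np.degrees(r.x[0]),"x0",r.x[1],"res",np.round(r.fun,1))
print("bolt px",proj(C,[493.5,66,40]),proj(C,[493.5,66,55.5]),"f",C[0][0,0])
```

```text
40 phi -3.1293613592564755 x0 6.01502270733277 res [ 2.  -1.5 -0.4 -0.1]
42 phi -4.572286582523416 x0 6.832262078634494 res [ 1.6 -1.6 -0.3  0.2]
44 phi -7.3117923326362275 x0 8.316426069701535 res [ 1.4 -1.6 -0.2  0.4]
46 phi -10.084436726170097 x0 9.905361775409514 res [ 1.3 -1.7 -0.1  0.4]
48 phi 7.773634921775508 x0 2.4360787808100453 res [ 1.3 -1.8 -0.6  1.1]
bolt px [319.36193572  19.7534389 ] [319.31015297  12.98069958] f 395.2622213383452
```

Run:
```python
import cv2
w=cv2.imread("pics/end.png")[...,::-1]
for r in(90,125,160,200,230,260):
    print(r,[tuple(int(v) for v in w[r,c]) for c in range(298,346,2)])
```

```text
90 [(119, 120, 117), (119, 119, 115), (115, 117, 112), (114, 117, 112), (114, 116, 113), (113, 113, 109), (95, 92, 93), (85, 83, 82), (86, 85, 84), (120, 119, 114), (189, 185, 174), (196, 193, 181), (190, 189, 175), (125, 122, 118), (82, 82, 81), (84, 82, 83), (83, 83, 83), (78, 76, 73), (80, 79, 76), (85, 86, 82), (86, 85, 82), (84, 84, 80), (87, 86, 83), (84, 84, 81)]
125 [(193, 180, 170), (192, 180, 170), (197, 184, 173), (195, 182, 173), (193, 179, 170), (189, 175, 167), (145, 136, 132), (88, 85, 85), (90, 84, 86), (88, 88, 85), (88, 85, 86), (92, 89, 88), (90, 87, 88), (89, 86, 86), (86, 83, 83), (86, 84, 86), (99, 95, 95), (130, 122, 117), (134, 125, 118), (135, 126, 120), (134, 125, 117), (134, 124, 116), (164, 153, 145), (200, 187, 178)]
160 [(192, 179, 171), (196, 183, 174), (197, 182, 175), (195, 181, 174), (183, 156, 148), (174, 80, 75), (181, 66, 61), (183, 68, 61), (184, 67, 61), (182, 67, 64), (180, 65, 61), (180, 64, 61), (179, 65, 60), (175, 60, 55), (177, 63, 60), (177, 64, 60), (170, 63, 58), (141, 61, 55), (151, 123, 116), (203, 189, 179), (211, 196, 187), (212, 19
[... 508 characters left out ...]
1, 177, 169), (181, 148, 141), (178, 70, 66), (185, 65, 62), (185, 68, 60), (182, 62, 58), (181, 62, 55), (183, 65, 61), (179, 63, 57), (182, 67, 62), (178, 60, 56), (179, 63, 59), (170, 59, 56), (140, 63, 57), (162, 139, 131), (198, 182, 173), (163, 151, 144), (131, 121, 114), (131, 119, 113), (134, 122, 115)]
260 [(188, 174, 165), (188, 176, 166), (191, 177, 167), (197, 183, 173), (198, 185, 175), (194, 176, 168), (176, 104, 96), (187, 67, 62), (186, 66, 58), (184, 66, 59), (184, 67, 63), (185, 66, 61), (180, 63, 58), (177, 62, 56), (181, 65, 60), (179, 64, 58), (171, 62, 57), (134, 61, 56), (121, 98, 91), (130, 120, 113), (133, 124, 118), (134, 122, 116), (131, 122, 117), (131, 123, 116)]
```

The wrist data suggest the released wrench tips tail-down. I take a wide-baseline pair to measure how far the socket has lifted before handing in.

Call:
play_rows(
  increments=[
    {"x": 25, "y": -30, "z": 0, "rx": 0, "ry": 0, "rz": 0, "claw": 0.6},
    {"x": 45, "y": -60, "z": 0, "rx": 0, "ry": 0, "rz": 0, "claw": 0.6},
    {"x": 45, "y": -60, "z": 0, "rx": 0, "ry": 0, "rz": 0, "claw": 0.6},
    {"x": 45, "y": -60, "z": 0, "rx": 0, "ry": 0, "rz": 0, "claw": 0.6},
    {"x": 45, "y": -60, "z": 0, "rx": 0, "ry": 0, "rz": 0, "claw": 0.6},
  ],
)

```text
clock: 24.05
eef_pos: [385.5, 63.1, 144.3]
ee_rot: [0.0, 0.955, 0.298, -0.0]
contact_force: [-0.7, -0.7, 0.7]
gripper_width: 55.6
finger_force: 0.0
```

```bash
cat > cap.py <<'E'
from h import *
import sys,pickle
n=sys.argv[1]
grab_frame("wrist");grab_frame("wrist");st=observe();im=grab_frame("wrist");pose()
pickle.dump((cam("wrist",st),im),open(n+".pkl","wb"))
f=im.astype(int);w=((f.min(2)>150)&(f[...,0]-f[...,2]>6)&(f[...,0]-f[...,1]<7)).astype(np.uint8);w[300:]=0
k,l,s,c=cv2.connectedComponentsWithStats(w)
for i in range(1,k):
    if 25<s[i,4]<900: print(s[i],np.round(c[i],1),im[tuple(c[i][::-1].astype(int))])
hsv=cv2.cvtColor(im,cv2.COLOR_RGB2HSV);m=(((hsv[...,0]<8)|(hsv[...,0]>172))&(hsv[...,1]>130)).astype(np.uint8);m[300:]=0
k,l,s,c=cv2.connectedComponentsWithStats(m)
for i in range(1,k):
    if s[i,4]>20: print("red",s[i],np.round(c[i],1),cv2.minAreaRect(np.argwhere(l==i)[:,::-1].astype(np.float32)))
E
python3 cap.py A
```

```text
t 24.2 pos [385.6  62.8 144.3] xang 34.55 z [ 0. -0. -1.] w 55.80943986718464 F [-0.86  0.33 -0.32] M [-0.026  0.11   0.03 ]
[421 119   8   9  54] [424.8 123. ] [191 188 176]
[411 158   7  21 118] [413.8 167.7] [191 188 177]
red [393 213  28  22 445] [406.1 225.7] ((406.37298583984375, 224.39755249023438), (26.70804214477539, 20.823219299316406), 5.194429397583008)
red [391 242  27  28 624] [404.4 253.8] ((403.6844787597656, 254.47132873535156), (25.53108024597168, 27.251258850097656), 5.19442892074585)
```

Call:
play_rows(
  increments=[
    {"x": 0, "y": 40, "z": 0, "rx": 0, "ry": 0, "rz": 0, "claw": 0.6},
    {"x": 0, "y": 80, "z": 0, "rx": 0, "ry": 0, "rz": 0, "claw": 0.6},
    {"x": 0, "y": 120, "z": 0, "rx": 0, "ry": 0, "rz": 0, "claw": 0.6},
    {"x": 0, "y": 120, "z": 0, "rx": 0, "ry": 0, "rz": 0, "claw": 0.6},
    {"x": 0, "y": 120, "z": 0, "rx": 0, "ry": 0, "rz": 0, "claw": 0.6},
  ],
)

```text
clock: 24.7
eef_pos: [453.5, -36.2, 144.0]
ee_rot: [-0.0, 0.955, 0.296, -0.0]
contact_force: [-0.2, 0.3, -0.3]
gripper_width: 55.8
finger_force: 0.0
```

```bash
python3 cap.py B
```

```text
t 24.85 pos [453.2 -34.6 144.2] xang 34.65 z [-0.  0. -1.] w 55.970606851282504 F [ 0.67 -0.2   0.61] M [-0.078  0.12  -0.028]
[227 119  10   9  67] [231.  123.2] [212 210 194]
[221 158   9  22 135] [225.1 168.2] [215 213 199]
red [220 218  25  17 383] [232.1 226.4] ((232.0, 226.0), (16.0, 24.0), 90.0)
red [223 242  26  29 589] [235.2 254.9] ((235.7162322998047, 254.79730224609375), (27.454631805419922, 23.837852478027344), 80.53767395019531)
```

Run:
```python
from h import *
import pickle
from scipy.optimize import least_squares
(A,ia),(B,ib)=[pickle.load(open(n+".pkl","rb")) for n in"AB"]
tri=lambda a,b:least_squares(lambda X:np.r_[proj(A,X)-a,proj(B,X)-b],[480,50,55])
P={}
for n,a,b in(("sock",(424.8,123),(231,123.2)),("hand",(413.8,167.7),(225.1,168.2)),("band",(405.4,238.4),(233.6,238.8))):
    r=tri(a,b);P[n]=r.x;print(n,np.round(r.x,1),r.cost, "dist from bolt",np.linalg.norm(r.x[:2]-[493.5,66]))
d=P["band"]-P["hand"];print("tilt",np.degrees(np.arctan2(-d[2],np.hypot(*d[:2]))))
# taper circle on bolt
for n,(C,im) in(("A",(A,ia)),("B",(B,ib))):
    u=proj(C,[493.5,66,55.5]).astype(int);print(n,"pred taper",u)
    g=cv2.resize(cv2.cvtColor(im,cv2.COLOR_RGB2GRAY)[max(u[1]-40,0):u[1]+40,u[0]-40:u[0]+40],None,fx=4,fy=4,interpolation=cv2.INTER_CUBIC)
    c=cv2.HoughCircles(cv2.GaussianBlur(g,(7,7),0),cv2.HOUGH_GRADIENT,1,20,param1=60,param2=12,minRadius=40,maxRadius=90)
    print(None if c is None else np.round(c[0][:4]/4+[u[0]-40,max(u[1]-40,0),0],1))
```

```text
sock [480.5  50.4  62.3] 0.01171186827989714 dist from bolt 20.34146672877986
hand [454.9  39.1  61.7] 0.001250187566450299 dist from bolt 47.045295792908
band [413.8  10.9  48.7] 0.0045652989459410796 dist from bolt 96.92019249691668
tilt 14.532373319379861
A pred taper [414  90]
[[402.6  76.1  21.5]
 [409.1  90.4  18.5]
 [414.9  92.1  12.6]
 [416.4  97.4  22.1]]
B pred taper [223  91]
[[223.9  92.9  11.9]
 [243.6  69.9  11.2]
 [204.4  75.6  21.5]
 [195.9  69.4  11.7]]
```

Run:
```python
from h import *
import pickle
from scipy.optimize import least_squares
(A,ia),(B,ib)=[pickle.load(open(n+".pkl","rb")) for n in"AB"]
tri=lambda a,b:least_squares(lambda X:np.r_[proj(A,X)-a,proj(B,X)-b],[480,50,55])
r=tri((414.9,92.1),(223.9,92.9));print("taper",r.x,r.cost)
s=np.array([480.5,50.4,62.3]);t=r.x;d=s-t;a=np.radians(34.6);print("mark rel taper",d,"along handle",d[:2]@-np.array([np.cos(a),np.sin(a)]),"perp",d[0]*np.sin(a)-d[1]*np.cos(a))
```

```text
taper [492.85991611  65.25391759  54.6645131 ] 0.0163982443647871
mark rel taper [-12.35991611 -14.85391759   7.6354869 ] along handle 18.608600655702492 perp 5.208298733070592
```

The wrench rests on the washer with its tail knob on the table. From its tilt of about 12–14° and the stereo measurement, the socket has lifted roughly 4–4.5 mm. That is under the 5 mm allowance, and the socket is within about 1.5 mm of the bolt axis. The click is tripped and the robot is clear, so I hand in.

```bash
python3 -c "
from plant import *
print(finish_job())"
```

```text
the job is handed in; nothing more can be done
None
```

The wrench clicked on the bolt and I let go and handed the job in, but I got no verdict. The released wrench rests tail-down, its socket lifted an estimated 4–4.5 mm (one estimate reached 5.6 mm) against the 5 mm limit, so that check is close.

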